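# Right the fallen reagent bottle into its carrier, then lift the carrier and hold it level

### The job

The amber reagent bottle has fallen over on the bench: stand it upright on its base in the empty front bay of the blue carrier (the bay nearer the robot) and let go of it. Then take the carrier by its handle, lift it about 12 cm clear of the bench and hold it there level and still, all three bottles standing in it, for at least two seconds, and finish while still holding it like that, ready to be carried away. Do not tip the carrier or its two white bottles on the way, and leave the meter, the tip box and the tube rack where they are.

Things in the scene. Friction and masses are not known exactly. Their poses are not given: they have to be found in the camera images.
- carrier: Blue plastic bottle carrier, 0.34 kg, loose on the bench: tray 172 mm deep (x) by 262 mm wide (y), walls 4 mm thick, 28 mm high, floor 4 mm thick. A rail along y in the middle, 20 mm thick, 216 mm long, 41 mm high with tube caps to 47 mm, parts a front and a back bay. Origin: centre of the underside, z up; x points away from the robot, from front to back bay.
- handle (a point): Middle of the handle bar, 165 mm above the carrier's underside, axes as the carrier's; about the balance point. The bar runs along y over the rail, with a black rubber grip here 110 mm long (y), 22 mm wide (x), 24 mm high; two posts 20 x 16 mm at y = -104 and +104 mm carry it.
- front_bay (a point): Centre of the floor of the empty front bay: on the tray's floor, 4 mm above the underside, 46 mm in front of the handle's plane; axes as the carrier's. The bay is clear 72 mm along x and 254 mm along y.
- amber_bottle: Fallen square amber bottle, white label, round black cap, 0.07-0.14 kg, 100 mm high. Body 44 x 44 mm, flat sides, from 45 mm below to 25 above the origin; cap 32 mm diameter, 36 to 55 mm above it. Origin: on the axis, 45 mm over the base; z from base to cap. Lies flat on the bench left or right of the carrier, cap to -x (robot side) within 0.5 rad, origin 22 mm above the bench.
- red_cap_bottle: Bottle of the same form, white with a red cap, standing in the back bay of the carrier. Origin on the axis, 45 mm above its base; z points up to the cap.
- blue_cap_bottle: Bottle of the same form, white with a blue cap, standing beside it in the back bay. Origin on the axis, 45 mm above its base; z points up to the cap.
- meter: Handheld meter lying on the bench, black with a green screen, 174 x 78 x 30 mm. To be left alone. Origin: centre of the underside of its case.
- tip_box: Pipette-tip box, clear with an orange deck and yellow tips, 122 x 85 x 60 mm. To be left alone. Origin: centre of the underside.
- tube_rack: Green microtube rack with tubes, 80 x 150 x 48 mm. To be left alone. Origin: centre of the underside.
Mind the look-alikes: they are no part of the job. What is shaped like the amber_bottle but green is not meant. What is shaped like the red_cap_bottle but purple is not meant.

How it is judged:
By the outcome, as a careful person would: the job done as asked, in the order asked, and still so for the second after the job is handed in, while the arm keeps its last pose, push and grip.
It also fails if it takes over 70 s, if anything falls off the work surface, if the arm or the gripper's body presses on something with over 40 N, if the wrist force passes 120 N, or if a joint passes its speed limit or range.

### The arm

A 7-joint arm with a two-finger parallel gripper is mounted at the origin on the work surface. World frame = base frame: x ahead of the robot, y to its left, z up, the work surface at z = 0. Lengths are in m, angles in rad, forces in N, time in s.
With the tool pointing down it reaches from about 0.4 to 0.85 m from the base axis. Payload 10.4 kg.
Tool frame: the origin (TCP) lies midway between the tips of the shut fingers; the grasp point (between the pads) lies r.grip_point_offset behind it (r.grip_point_offset is the distance from the TCP to the grasp point, in m); z points along the fingers, y is the line along which they close (so a half turn about z gives the same grasp; the last joint's range is limited). The gripper opens to 87 mm and grips with 3 to 60 N. Pads are 19 mm wide; open, the fingers measure 117 mm over their backs; the gripper's body (75 mm by 190 mm) begins 51 mm behind the grasp point.
Start: joints at [1.279, 0.332, -0.065, 1.46, 0.022, 1.35, -0.088], TCP at [0.166, -0.603, 0.184] pointing down, gripper open.
Joint ranges: [-2.6, 2.6], [-0.5, 2.12], [-1.47, 1.34], [0.16, 2.42], [-1.27, 4.41], [0.06, 2.06], [-2.6, 2.6]. Speed limits (rad/s): [2.22, 2.22, 2.79, 2.79, 3.14, 3.14, 3.14].

### API

Orientations are given as a unit quaternion [x, y, z, w].
In Python, from bench import r gives the robot as it stands.
- The arm moves only by the tool play_rows, never from a script. Its arguments are lists of equal length, an entry for each row: "claw": the closure, from 0 (fully open) to 1 (shut); "delta_pos": the shift along the tool's x, y, z scaled (see below), a list of three; "delta_rot": the turn, a rotation vector about the tool's x, y, z scaled (see below), a list of three. A call has 1 to 8 rows; each row shifts and turns the commanded pose from where the row before left it, along the tool's axes as they then stand; what a row does not reach is not made up. The controller multiplies each number of a shift by 200 mm and each number of a turn by pi rad. A row lasts 1/10 s, in which the tool goes at most 50 mm and 8.59 degrees, less where a joint would pass 70% of its speed; a pose out of reach is approached as far as the arm can. A call with a number of a shift or a turn outside -1 to 1 is refused whole. A call with a gripper value outside its range is refused whole. The fingers move at their own pace and stop on an object; "squeeze" is the grip in N (left out, the last holds). Time passes only in rows, so rows that do not move let the fingers close. It gives the time, the measured TCP pose, the force, the opening and the grip force at its end, in the units of the state.
- r.read_state(): the state, without advancing time (a new reading comes with each control period).
- r.camera(name): name is "scene" or "side" or "wrist"; returns a dict with "pixels" (420x560x3 uint8, red, green, blue), "camera_matrix" (3x3 intrinsics, pixels), "cam_to_world" (4x4, takes a point from camera to world coordinates); the wrist camera has in their place "hand_eye" (4x4, takes a point from camera to tool coordinates, whose origin is the TCP and whose axes are the flange's). Camera axes: x right, y up, looking along -z (the intrinsics and any distortion apply to the point x, -y, -z); pixel columns grow to the right and rows downward; lengths in m; the calibration is good to about 2 mm. The wrist camera is an equidistant fisheye: a pixel r from the principal point sees the ray r / f radians off the axis. A picture is of the moment at which its call begins: read the wrist's pose just before it. There is no depth.
- r.close_job(): hands the job in; it is judged then, once.
The state is a dict: "time": time; "joint_positions": joint angles; "joint_vel": joint speeds; "joint_torque": joint torques, N m; "ee_pos": TCP position; "eef_rot": TCP orientation; "ft_force": force on the tool from outside, world axes, zero at the start; "torque": the same for the moment, N m; "width": finger opening in m; "grip_force": force on a finger pad.
Only numpy, scipy, OpenCV 4.12 (cv2) and the standard library are available. Lean on these libraries where they do the work, as an engineer would, in place of code of your own. Each camera call takes 0.05 s, during which the arm holds its last target. There are 200 camera calls.

## Working session

There is one attempt and no reset: what is moved stays moved. The work goes in short steps, Python scripts to look and compute and a tool call to move; the robot and the scene stay as the last step left them, time stands still between calls to the robot, and variables do not carry over. Pictures are saved under pics/ and viewed, at most 10 in all, crops included, and the job is handed in when it is done.

Besides the shell and the picture viewer there is one more tool, called by a JSON object that holds its "api" and its "payload". play_rows: Moves the arm, as the interface text tells. Shifts and turns lie within -1 to 1; 1 stands for 200 mm of shift or pi rad of turn. Its arguments: {"type":"object","properties":{"claw":{"type":"array"},"delta_pos":{"type":"array"},"delta_rot":{"type":"array"},"squeeze":{"type":"number"}},"required":["claw","delta_pos","delta_rot"]}

```bash
ls; mkdir -p pics; python3 - <<'E'
from bench import r
import cv2, numpy as np
s=r.read_state();print(s, r.grip_point_offset)
for n in ("scene","side"):
    c=r.camera(n);cv2.imwrite(f"pics/{n}0.png",c["pixels"][:,:,::-1]);np.savez(f"pics/{n}0.npz",**c)
    print(c["camera_matrix"],c["cam_to_world"],[k for k in c])
E
```

```text
pics
{'time': 0.0, 'joint_positions': array([ 1.27940179,  0.33287002, -0.06467705,  1.46092793,  0.02161003,
        1.34989246, -0.08848952]), 'joint_vel': array([-3.15836951e-04, -9.97122355e-04, -3.17638241e-04, -7.79563884e-04,
        8.68121421e-04, -4.34417060e-04, -5.87247261e-05]), 'joint_torque': array([ 1.85419826e-04, -6.23265052e+01,  2.51021079e-02, -3.89904284e+01,
       -6.13128114e-02,  3.98947927e-02,  1.72598598e-04]), 'ee_pos': array([ 0.16584094, -0.60214663,  0.18296147]), 'eef_rot': array([ 9.90981246e-01,  1.33998801e-01, -1.34253880e-04, -6.88093898e-04]), 'ft_force': array([0.26269389, 0.09562965, 0.32052761]), 'torque': array([ 0.00572683,  0.02088775, -0.02019269]), 'grip_force': 0.0, 'width': 0.08692316832924263} 0.0187
[[444.56912053   0.         274.42695303]
 [  0.         444.56912053 207.01244782]
 [  0.           0.           1.        ]] [[-0.15714058 -0.73009725  0.66502996  1.256564  ]
 [ 0.98754678 -0.11096619  0.11152515  0.11937451]
 [-0.00762836  0.67427332  0.73844248  0.84981579]
 [ 0.          0.          0.          1.        ]] ['pixels', 'camera_matrix', 'cam_to_world']
[[545.63729241   0.         287.05314191]
 [  0.         545.63729241 205.02501837]
 [  0.           0.           1.        ]] [[-0.9436712   0.22690455 -0.24082981  0.25768324]
 [-0.33052303 -0.61239614  0.7181403   1.02841012]
 [ 0.01546606  0.75728812  0.65289778  1.02291384]
 [ 0.          0.          0.          1.        ]] ['pixels', 'camera_matrix', 'cam_to_world']
```

View pics/scene0.png

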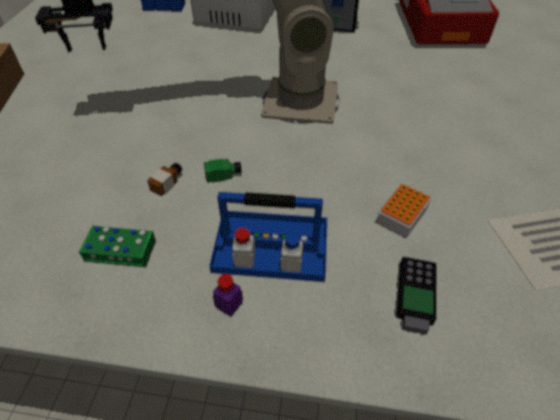

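View pics/side0.png

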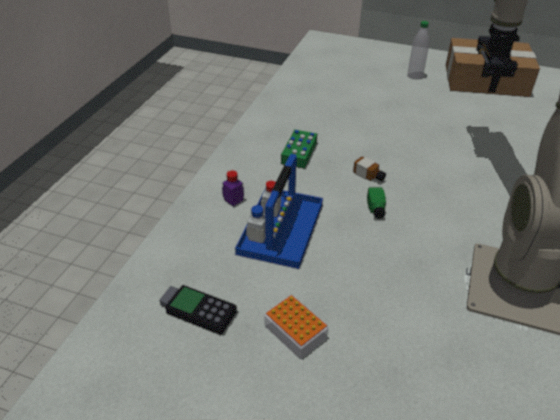

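The scene view shows the amber bottle with its white label lying at about (165,179), black cap at (177,169). The green look-alike is at (222,169), and the carrier at (270,240) with its handle at (270,200). The purple look-alike is at (228,296). In the side view the amber is at (368,169) and the green at (377,200).
Candidates for the amber bottle: scene (165,179), amber with a label, and scene (222,169), green. I choose the former and will check it in a crop.

```bash
cat > h.py <<'E'
import numpy as np, cv2
from scipy.spatial.transform import Rotation as R
def ray(c,u,v):
    K=c["camera_matrix"];T=c["cam_to_world"]
    d=T[:3,:3]@np.array([(u-K[0,2])/K[0,0],-(v-K[1,2])/K[1,1],-1.]);return T[:3,3],d/np.linalg.norm(d)
def plane(c,u,v,z):
    o,d=ray(c,u,v);return o+d*(z-o[2])/d[2]
def tri(rays):
    A=np.zeros((3,3));b=np.zeros(3)
    for o,d in rays:
        P=np.eye(3)-np.outer(d,d);A+=P;b+=P@o
    x=np.linalg.solve(A,b);return x,[np.linalg.norm((np.eye(3)-np.outer(d,d))@(x-o)) for o,d in rays]
def wray(c,s,u,v):
    K=c["camera_matrix"];a=(u-K[0,2])/K[0,0];b=(v-K[1,2])/K[1,1];t=np.hypot(a,b);k=np.sin(t)/max(t,1e-9)
    d=np.array([a*k,-b*k,-np.cos(t)]);H=c["hand_eye"];Rt=R.from_quat(s["eef_rot"]).as_matrix()
    return Rt@H[:3,3]+s["ee_pos"],Rt@H[:3,:3]@d
def mask(c,lo,hi,box=None):
    hsv=cv2.cvtColor(c["pixels"],cv2.COLOR_RGB2HSV);m=cv2.inRange(hsv,np.array(lo),np.array(hi))
    if box is not None:
        k=np.zeros_like(m);x0,y0,x1,y1=box;k[y0:y1,x0:x1]=1;m=m*k
    return m
def cen(m):
    y,x=np.nonzero(m);return x.mean(),y.mean(),len(x)
E
python3 - <<'E'
from h import *
S=dict(np.load("pics/scene0.npz"));D=dict(np.load("pics/side0.npz"))
def show(n,a,b):
    print(n,*[np.round(v,4) for v in tri([ray(S,*a),ray(D,*b)])])
bx={'S':(140,155,190,200),'D':(345,150,392,188)}
for nm,lo,hi in (("amber",(5,120,60),(25,255,255)),("black",(0,0,0),(180,255,45))):
    a=cen(mask(S,lo,hi,bx['S']));b=cen(mask(D,lo,hi,bx['D']));print(a,b);show(nm,a[:2],b[:2])
# grip
a=cen(mask(S,(0,0,0),(180,255,60),(235,185,305,212)));b=cen(mask(D,(0,0,0),(180,255,60),(265,155,300,200)));print(a,b);show("grip",a[:2],b[:2])
for nm,lo,hi,x,y in (("red",(0,150,80),(8,255,255),(230,225,256,245),(260,175,282,195)),):
    a=cen(mask(S,lo,hi,x));b=cen(mask(D,lo,hi,y));show(nm,a[:2],b[:2])
# tray outline: blue hull
for c,z,bb in ((S,.02,(205,190,335,280)),(D,.02,(230,150,330,270))):
    m=mask(c,(105,120,40),(125,255,255),bb);h=cv2.findContours(m,0,2)[0];h=max(h,key=cv2.contourArea)
    q=cv2.approxPolyDP(cv2.convexHull(h),5,True)[:,0];print([(tuple(p),np.round(plane(c,*p,.028)[:2],3)) for p in q.tolist()])
a=cv2.resize(S["pixels"][150:210,135:250],None,fx=5,fy=5)[:,:,::-1]
b=cv2.resize(D["pixels"][145:270,230:400],None,fx=3,fy=3)[:,:,::-1]
h=np.zeros((300+375,575,3),np.uint8);h[:300]=a;h[300:,:510]=b
cv2.imwrite("pics/crop1.png",h[:600])
E
```

```text
(np.float64(160.91803278688525), np.float64(176.54918032786884), 122) (np.float64(369.8333333333333), np.float64(168.26470588235293), 102)
amber [ 0.4464 -0.3261  0.0205] [0.0006 0.0006]
(np.float64(172.325), np.float64(173.65), 80) (np.float64(379.8939393939394), np.float64(175.77272727272728), 66)
black [ 0.4128 -0.3099  0.0076] [0.004 0.004]
(np.float64(269.1961722488038), np.float64(200.1323763955343), 627) (np.float64(283.79801324503313), np.float64(176.43046357615893), 302)
grip [ 0.6189 -0.0027  0.1698] [0.0073 0.0073]
red [ 0.6703 -0.0509  0.098 ] [0.0008 0.0008]
[((219, 193), array([ 0.49 , -0.154])), ((320, 199), array([0.472, 0.105])), ((326, 219), array([0.537, 0.126])), ((323, 279), array([0.71 , 0.133])), ((211, 271), array([ 0.727, -0.114]))]
[((294, 154), array([ 0.685, -0.305])), ((321, 199), array([ 0.543, -0.124])), ((298, 267), array([0.522, 0.146])), ((237, 254), array([0.681, 0.157])), ((242, 234), array([0.697, 0.085]))]
```

View pics/crop1.png

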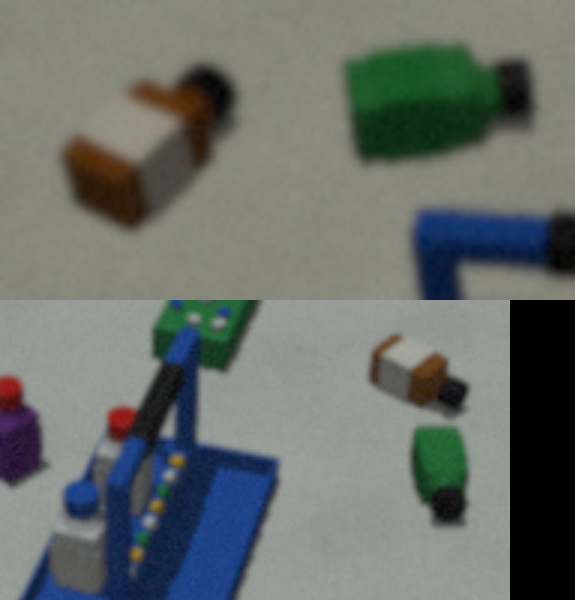

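The crop confirms it: the chosen bottle is amber-brown with a white label and black cap, and the other is plain green. I'll move above it for a wrist view.

```bash
cat >> h.py <<'E'
def delta(s,p):
    return R.from_quat(s["eef_rot"]).inv().apply(np.array(p)-s["ee_pos"])/.2
def log(s):
    import json
    open("log.jsonl","a").write(json.dumps([*s["joint_positions"],*s["ee_pos"],*s["eef_rot"]])+"\n")
E
python3 - <<'E'
from bench import r
from h import *
s=r.read_state();log(s)
print(delta(s,[.40,-.35,.27]),r.camera("wrist")["hand_eye"])
S=dict(np.load("pics/scene0.npz"));c=plane(S,176.6,168.4,.022);b=plane(S,161.6,182.5,.022);print(c,b)
for p in ((222,170),(118,240),(82,245),(152,260)): print(p,plane(S,*p,.03))
E
```

```text
[ 1.4635294  -0.90525725 -0.43372618] [[ 1.51832919e-04  9.66910186e-01  2.55116973e-01  6.87683800e-02]
 [ 9.99999979e-01 -1.81158018e-04  9.14506652e-05  7.61470307e-04]
 [ 1.34641065e-04  2.55116954e-01 -9.66910193e-01 -2.00048575e-01]
 [ 0.00000000e+00  0.00000000e+00  0.00000000e+00  1.00000000e+00]]
[ 0.40963086 -0.29376585  0.022     ] [ 0.46890457 -0.3165604   0.022     ]
(222, 170) [ 0.40561589 -0.16603343  0.03      ]
(118, 240) [ 0.67694338 -0.35091584  0.03      ]
(82, 245) [ 0.70368708 -0.42819141  0.03      ]
(152, 260) [ 0.71979199 -0.2522879   0.03      ]
```

{"api": "play_rows", "payload": {"claw": [0,0,0,0,0,0,0,0], "delta_pos": [[0.183,-0.113,-0.054],[0.183,-0.113,-0.054],[0.183,-0.113,-0.054],[0.183,-0.113,-0.054],[0.183,-0.113,-0.054],[0.183,-0.113,-0.054],[0.183,-0.113,-0.054],[0.183,-0.113,-0.054]], "delta_rot": [[0,0,0],[0,0,0],[0,0,0],[0,0,0],[0,0,0],[0,0,0],[0,0,0],[0,0,0]]}}

```text
time: 0.95
ee_pos: [0.4011, -0.349, 0.2706]
eef_rot: [0.991, 0.134, -0.0, 0.0]
ft_force: [0.7, -0.5, -0.2]
width: 0.0868
grip_force: 0.0
```

{"api": "play_rows", "payload": {"claw": [0,0,0,0,0,0,0,0], "delta_pos": [[0,0,0],[0,0,0],[0,0,0],[0,0,0],[0,0,0],[0,0,0],[0,0,0],[0,0,0]], "delta_rot": [[0,0,0.034],[0,0,0.034],[0,0,0.034],[0,0,0.034],[0,0,0.034],[0,0,0.034],[0,0,0],[0,0,0]]}}

```text
time: 1.75
ee_pos: [0.4002, -0.3504, 0.27]
eef_rot: [0.983, -0.183, -0.0, -0.0]
ft_force: [0.2, 0.2, -0.9]
width: 0.0869
grip_force: 0.0
```

```bash
python3 - <<'E'
from bench import r
from h import *
s=r.read_state();log(s);print(s["ee_pos"],R.from_quat(s["eef_rot"]).as_matrix().round(3),s["joint_positions"].round(3))
c=r.camera("wrist");np.savez("pics/w1.npz",**c,**{k:s[k] for k in("ee_pos","eef_rot")});cv2.imwrite("pics/w1.png",c["pixels"][:,:,::-1]);print(c["camera_matrix"])
E
```

```text
[ 0.40019539 -0.35041665  0.27003339] [[ 0.933 -0.361 -0.   ]
 [-0.361 -0.933  0.   ]
 [-0.     0.    -1.   ]] [ 0.882  0.108 -0.27   1.554  0.029  1.484 -1.329]
[[325.1922621    0.         282.53933687]
 [  0.         325.1922621  212.62106223]
 [  0.           0.           1.        ]]
```

View pics/w1.png

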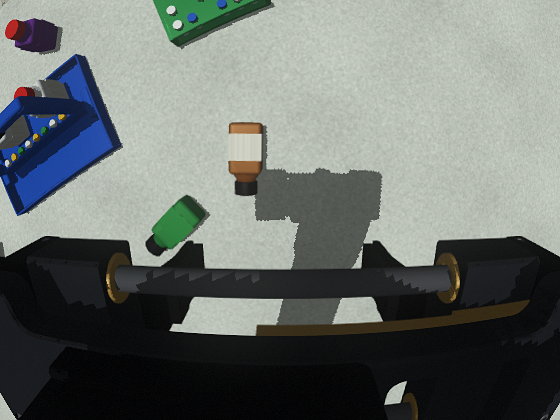

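The wrist view shows the amber bottle at (246,155), base edge at row 123 and cap at (246,187), lying almost along the image columns. The green bottle is at (177,224).

```bash
python3 - <<'E'
from h import *
c=dict(np.load("pics/w1.npz"));S=dict(np.load("pics/scene0.npz"))
def wp(u,v,z): o,d=wray(c,c,u,v);return o+d*(z-o[2])/d[2]
m=mask(c,(3,60,50),(22,255,255),(215,110,280,200));k=cv2.findContours(m,0,2)[0];k=np.vstack(k)[:,0]
print(k.min(0),k.max(0))
rows=[]
for v in range(126,172,5):
    g=cv2.cvtColor(c["pixels"],cv2.COLOR_RGB2LAB)[v,215:280].astype(int); 
    x=np.nonzero(mask(c,(0,60,50),(25,255,255))[v,215:285])[0]
    if len(x): rows.append((v,x.min()+215,x.max()+215))
print(rows)
hsv=cv2.cvtColor(c["pixels"],cv2.COLOR_RGB2HSV)
print(hsv[128,222:270:2].tolist());print(hsv[112:200:3,246].tolist())
print("label",tri([wray(c,c,246,149),ray(S,159.4,176)]))
for q in ((229.5,124),(262.5,124),(229.5,163),(262.5,163)):print(q,wp(*q,.044).round(4))
print("cap end",wp(246,193,.022),wp(246,124,.044))
E
```

```text
[229 122] [262 182]
[(126, np.int64(229), np.int64(262)), (131, np.int64(229), np.int64(262)), (161, np.int64(229), np.int64(262)), (166, np.int64(229), np.int64(262)), (171, np.int64(229), np.int64(260))]
[[54, 13, 197], [51, 13, 201], [51, 13, 200], [51, 13, 189], [14, 149, 142], [15, 133, 184], [15, 134, 179], [14, 139, 174], [15, 141, 172], [15, 138, 172], [15, 138, 172], [14, 140, 171], [14, 141, 170], [14, 140, 168], [15, 142, 167], [14, 141, 166], [15, 145, 167], [14, 141, 166], [14, 148, 146], [13, 146, 91], [18, 83, 55], [54, 13, 95], [54, 16, 156], [53, 12, 197]]
[[49, 14, 199], [51, 13, 197], [53, 11, 202], [60, 13, 201], [13, 147, 139], [14, 142, 169], [15, 143, 168], [16, 121, 173], [33, 15, 211], [35, 16, 210], [35, 16, 210], [33, 15, 210], [33, 15, 209], [35, 15, 209], [35, 16, 210], [33, 15, 208], [28, 17, 205], [14, 156, 150], [14, 152, 149], [14, 156, 147], [13, 159, 125], [13, 158, 97], [13, 166, 103], [13, 156, 93], [45, 11, 46], [90, 6, 43], [150, 6, 43], [45, 12, 42], [51, 14, 185], [51, 13, 192]]
label (array([ 0.45786621, -0.32231766,  0.03537006]), [np.float64(0.0013909676371392202), np.float64(0.0013909676371393358)])
(229.5, 124) [ 0.4961 -0.3144  0.044 ]
(262.5, 124) [ 0.4797 -0.3544  0.044 ]
(229.5, 163) [ 0.4483 -0.2948  0.044 ]
(262.5, 163) [ 0.432  -0.3356  0.044 ]
cap end [ 0.39942841 -0.2959953   0.022     ] [ 0.48779696 -0.33447549  0.044     ]
```

{"api": "play_rows", "payload": {"claw": [0,0,0,0,0,0], "delta_pos": [[0,0,0],[0,0,0],[0,0,0],[0,0,0],[0,0,0],[0,0,0]], "delta_rot": [[0,0,-0.006],[0,0.0417,0],[0,0.0417,0],[0,0.0417,0],[0,0.0417,0],[0,0,0]]}}

```text
time: 2.4
ee_pos: [0.3961, -0.3495, 0.2668]
eef_rot: [0.951, -0.171, 0.255, 0.046]
ft_force: [-0.4, -0.7, 0.4]
width: 0.087
grip_force: 0.0
```

```bash
python3 - <<'E'
from bench import r
from h import *
s=r.read_state();log(s);print(s["ee_pos"],R.from_quat(s["eef_rot"]).as_matrix().round(3),s["joint_positions"].round(3))
print(delta(s,[.4034,-.2986,.098]),delta(s,[.4497,-.3175,.0118]))
E
```

```text
[ 0.39606755 -0.34946781  0.26677913] [[ 0.812 -0.348  0.469]
 [-0.302 -0.937 -0.174]
 [ 0.5   -0.001 -0.866]] [ 0.978 -0.292 -0.148  2.032 -0.336  0.949 -0.966]
[-0.46887985 -0.25075098  0.70389487] [-0.46792755 -0.24249377  1.20210608]
```

{"api": "play_rows", "payload": {"claw": [0,0,0,0,0,0,0,0], "delta_pos": [[0,0,0],[-0.094,-0.05,0.14],[-0.094,-0.05,0.14],[-0.094,-0.05,0.14],[-0.094,-0.05,0.14],[-0.094,-0.05,0.14],[0,0,0],[0,0,0]], "delta_rot": [[-0.005,0,0.0087],[0,0,0],[0,0,0],[0,0,0],[0,0,0],[0,0,0],[0,0,0],[0,0,0]]}}

```text
time: 3.2
ee_pos: [0.4094, -0.3001, 0.103]
eef_rot: [0.948, -0.184, 0.254, 0.049]
ft_force: [0.3, -0.8, 1.2]
width: 0.087
grip_force: 0.0
```

```bash
python3 - <<'E'
from bench import r
from h import *
s=r.read_state();log(s);print(s["ee_pos"],R.from_quat(s["eef_rot"]).as_matrix().round(3),s["joint_positions"].round(3))
print(delta(s,[.4497,-.3175,.0118]))
E
```

```text
[ 0.40938794 -0.30013888  0.10298291] [[ 0.803 -0.374  0.464]
 [-0.323 -0.928 -0.187]
 [ 0.5    0.    -0.866]] [ 0.922 -0.213 -0.254  2.329 -0.376  0.54  -1.017]
[-0.03809979  0.00510178  0.50452178]
```

{"api": "play_rows", "payload": {"claw": [0,0,0,0,0,0,0,0], "delta_pos": [[-0.019,0.0025,0],[-0.019,0.0025,0.05],[0,0,0.1],[0,0,0.1],[0,0,0.1],[0,0,0.1],[0,0,0.05],[0,0,0]], "delta_rot": [[0,0,0],[0,0,0],[0,0,0],[0,0,0],[0,0,0],[0,0,0],[0,0,0],[0,0,0]]}}

```text
time: 4.0
ee_pos: [0.4489, -0.3176, 0.0116]
eef_rot: [0.948, -0.185, 0.254, 0.049]
ft_force: [-0.2, 0.7, 0.0]
width: 0.087
grip_force: 0.0
```

```bash
python3 - <<'E'
from bench import r
from h import *
s=r.read_state();log(s);print(s["ee_pos"],R.from_quat(s["eef_rot"]).as_matrix().round(3),s["joint_positions"].round(3))
print(delta(s,[.4497,-.3175,.0118]))
c=r.camera("wrist");cv2.imwrite("pics/w2.png",c["pixels"][:,:,::-1])
E
```

```text
[ 0.44885526 -0.31759282  0.01159653] [[ 0.803 -0.375  0.464]
 [-0.325 -0.927 -0.187]
 [ 0.5   -0.    -0.866]] [ 0.887  0.065 -0.276  2.32  -0.38   0.266 -0.997]
[ 0.00374756 -0.00201594  0.00099092]
```

View pics/w2.png

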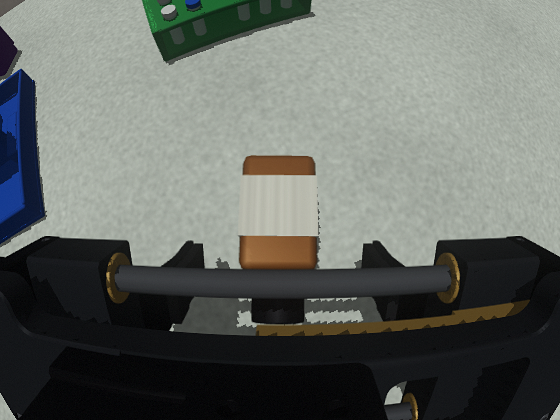

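The bottle sits squarely between the open fingers (column 279), so I close, lift a little and check the grip.

{"api": "play_rows", "payload": {"claw": [1,1,1,1,1,1,1,1], "delta_pos": [[0,0,0],[0,0,0],[0,0,0],[0,0,0],[0,0,0],[0,0,0],[0,0,0],[0,0,0]], "delta_rot": [[0,0,0],[0,0,0],[0,0,0],[0,0,0],[0,0,0],[0,0,0],[0,0,0],[0,0,0]], "squeeze": 20}}

```text
time: 4.85
ee_pos: [0.4488, -0.3168, 0.0117]
eef_rot: [0.948, -0.184, 0.254, 0.049]
ft_force: [0.8, 1.1, 0.4]
width: 0.0306
grip_force: 0.5
```

{"api": "play_rows", "payload": {"claw": [1,1,1,1,1,1,1,1], "delta_pos": [[0.05,0,-0.087],[0.075,0,-0.13],[0.075,0,-0.13],[0.075,0,-0.13],[0.1,0,-0.173],[0.1,0,-0.173],[0,0,0],[0,0,0]], "delta_rot": [[0,0,0],[0,0,0],[0,0,0],[0,0,0],[0,0,0],[0,0,0],[0,0,0],[0,0,0]]}}

```text
time: 5.65
ee_pos: [0.4486, -0.3175, 0.2025]
eef_rot: [0.948, -0.185, 0.255, 0.05]
ft_force: [0.7, 0.0, -0.6]
width: 0.0005
grip_force: 0.0
```

```bash
python3 - <<'E'
from bench import r
from h import *
s=r.read_state();log(s);print(s["ee_pos"],R.from_quat(s["eef_rot"]).as_matrix().round(3),s["joint_positions"].round(3),s["width"],s["grip_force"])
E
```

```text
[ 0.44859081 -0.31750853  0.20246569] [[ 0.802 -0.375  0.465]
 [-0.324 -0.927 -0.189]
 [ 0.502  0.001 -0.865]] [ 0.908 -0.229 -0.255  2.117 -0.274  0.751 -1.157] 0.00047962334350537214 0.0
```

The fingers shut on nothing (width 0.5 mm), so I look again.

```bash
python3 - <<'E'
from bench import r
from h import *
s=r.read_state()
c=r.camera("wrist");np.savez("pics/w3.npz",**c,**{k:s[k] for k in("ee_pos","eef_rot")})
d=r.camera("scene");np.savez("pics/scene3.npz",**d)
print(r.camera("wrist")["hand_eye"].round(3)[:,3])
a=c["pixels"][:330,:];b=cv2.resize(d["pixels"][100:220,120:260],None,fx=2,fy=2)
h=np.zeros((575,560,3),np.uint8);h[:330]=a;h[330:570,:280]=b
b=cv2.resize(r.camera("side")["pixels"][130:250,320:460],None,fx=2,fy=2);h[330:570,280:]=b
cv2.imwrite("pics/w3.png",h[:,:,::-1])
E
```

```text
[ 0.069  0.001 -0.2    1.   ]
```

View pics/w3.png

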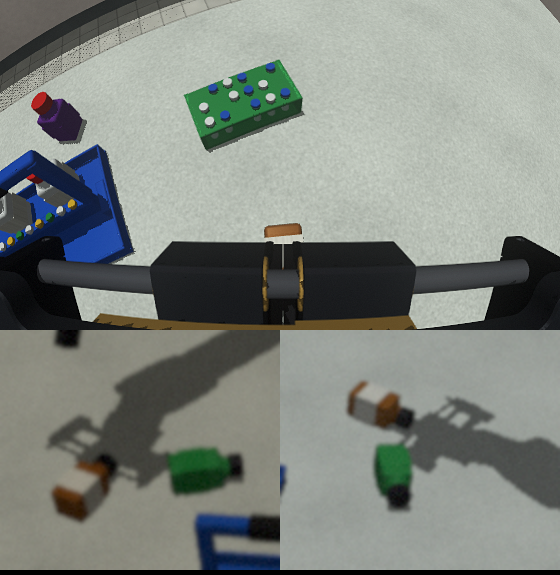

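```bash
python3 - <<'E'
from bench import r
from h import *
c=dict(np.load("pics/w3.npz"));w1=dict(np.load("pics/w1.npz"))
import json
L=[json.loads(l) for l in open("log.jsonl")]
s2=dict(ee_pos=np.array(L[4][7:10]),eef_rot=np.array(L[4][10:]));print(s2)
def wp(s,u,v,z): o,d=wray(c,s,u,v);return (o+d*(z-o[2])/d[2]).round(4)
print("w2 base",wp(s2,279,156,.044),"shoulder",wp(s2,279,264,.044),"capend",wp(s2,277,323,.03), wp(s2,241,200,.044),wp(s2,318,200,.044))
print("w3 base",wp(c,283,226,.044))
print("w1 base",wp(w1,246,123,.044),"labelends",wp(w1,246,135.5,.044),wp(w1,246,162.5,.044),"shoulder",wp(w1,246,175,.044),"cap0",wp(w1,246,182,.038))
print("w2 labelends",wp(s2,279,175.5,.044),wp(s2,279,236,.044))
for n,a,b in(("base",(246,123),(279,156)),("lab0",(246,135.5),(279,175.5)),("lab1",(246,162.5),(279,236))):
    print(n,tri([wray(w1,w1,*a),wray(c,s2,*b)]))
S=dict(np.load("pics/scene0.npz"));S3=dict(np.load("pics/scene3.npz"))
for X in (S,S3):
    print(cen(mask(X,(5,120,60),(25,255,255),(140,155,190,200))))
E
```

```text
{'ee_pos': array([ 0.44885526, -0.31759282,  0.01159653]), 'eef_rot': array([ 0.94806316, -0.1847311 ,  0.25420068,  0.04932225])}
w2 base [ 0.4883 -0.3324  0.044 ] shoulder [ 0.4293 -0.3087  0.044 ] capend [ 0.3992 -0.2952  0.03  ] [ 0.471  -0.3022  0.044 ] [ 0.4546 -0.3427  0.044 ]
w3 base [ 0.4884 -0.3354  0.044 ]
w1 base [ 0.4886 -0.3348  0.044 ] labelends [ 0.4733 -0.3287  0.044 ] [ 0.4402 -0.3153  0.044 ] shoulder [ 0.4248 -0.309   0.044 ] cap0 [ 0.4154 -0.3044  0.038 ]
w2 labelends [ 0.4767 -0.3277  0.044 ] [ 0.4436 -0.3145  0.044 ]
base (array([ 0.48975836, -0.33382033,  0.03951146]), [np.float64(0.0008463571943819749), np.float64(0.000846357194381998)])
lab0 (array([ 0.47440635, -0.32824653,  0.04792606]), [np.float64(0.0013056533121156375), np.float64(0.0013056533121155332)])
lab1 (array([ 0.44179802, -0.31520712,  0.04898365]), [np.float64(0.001368091923890795), np.float64(0.0013680919238909007)])
(np.float64(160.91803278688525), np.float64(176.54918032786884), 122)
(np.float64(159.36507936507937), np.float64(175.94444444444446), 126)
```

{"api": "play_rows", "payload": {"claw": [0,0,0,0,0,0,0,0], "delta_pos": [[0,0,0],[0,0,0],[0,0,0],[0,0,0],[0,0,0],[0,0,0],[-0.05,0,0.087],[-0.05,0,0.087]], "delta_rot": [[0,0,0],[0,0,0],[0,0,0],[0,0,0],[0,0,0],[0,0,0],[0,0,0],[0,0,0]]}}

```text
time: 6.65
ee_pos: [0.4488, -0.3175, 0.1617]
eef_rot: [0.948, -0.185, 0.255, 0.05]
ft_force: [-0.4, 0.2, -0.6]
width: 0.0566
grip_force: 0.0
```

```bash
python3 - <<'E'
from bench import r
from h import *
s=r.read_state();print(s["ee_pos"],s["width"])
print(delta(s,[.455,-.320,.0115]))
c=r.camera("wrist");o=c;
def wp(u,v,z): o,d=wray(c,s,u,v);return (o+d*(z-o[2])/d[2]).round(4)
m=mask(c,(3,60,50),(22,255,255),(215,130,350,262));y,x=np.nonzero(m)
print(x.min(),x.max(),y.min(),y.max()); v=y.min()+6;xx=x[y==v];print(wp(xx.min(),v,.044),wp(xx.max(),v,.044),wp((xx.min()+xx.max())/2,y.min(),.044))
E
```

```text
[ 0.4487926  -0.31746511  0.16165051] 0.05660190751376499
[-3.47681560e-01 -3.71817302e-04  6.66236220e-01]
262 307 214 261
[ 0.4939 -0.314   0.044 ] [ 0.478  -0.3533  0.044 ] [ 0.4919 -0.336   0.044 ]
```

{"api": "play_rows", "payload": {"claw": [0,0,0,0,0,0,0,0], "delta_pos": [[0,0,0],[0,0,0],[-0.07,0,0.133],[-0.07,0,0.133],[-0.07,0,0.133],[-0.07,0,0.133],[-0.068,0,0.134],[0,0,0]], "delta_rot": [[0,0,0],[0,0,0],[0,0,0],[0,0,0],[0,0,0],[0,0,0],[0,0,0],[0,0,0]]}}

```text
time: 7.5
ee_pos: [0.4532, -0.3182, 0.0085]
eef_rot: [0.949, -0.185, 0.252, 0.048]
ft_force: [-0.8, 0.1, -0.1]
width: 0.0871
grip_force: 0.0
```

{"api": "play_rows", "payload": {"claw": [1,1,1,1,1,1], "delta_pos": [[0,0,0],[0,0,0],[0,0,0],[0,0,0],[0,0,0],[0,0,0]], "delta_rot": [[0,0,0],[0,0,0],[0,0,0],[0,0,0],[0,0,0],[0,0,0]], "squeeze": 20}}

```text
time: 8.1
ee_pos: [0.4544, -0.3198, 0.0117]
eef_rot: [0.948, -0.185, 0.255, 0.05]
ft_force: [-1.0, -0.5, -0.0]
width: 0.0468
grip_force: 0.4
```

{"api": "play_rows", "payload": {"claw": [1], "delta_pos": [[0,0,0]], "delta_rot": [[0,0,0]]}}

```text
time: 8.2
ee_pos: [0.4545, -0.3197, 0.0115]
eef_rot: [0.948, -0.185, 0.254, 0.05]
ft_force: [-0.9, 1.7, 1.4]
width: 0.0414
grip_force: 20.0
```

{"api": "play_rows", "payload": {"claw": [1], "delta_pos": [[0,0,0]], "delta_rot": [[0,0,0]]}}

```text
time: 8.3
ee_pos: [0.4545, -0.3197, 0.0115]
eef_rot: [0.948, -0.185, 0.254, 0.05]
ft_force: [-2.0, -0.2, 3.5]
width: 0.0414
grip_force: 20.0
```

```bash
python3 - <<'E'
from bench import r
from h import *
s=r.read_state();log(s);print(s["ee_pos"],s["width"],s["grip_force"])
c=r.camera("wrist");np.savez("pics/w4.npz",**c)
d=r.camera("scene");e=r.camera("side")
h=np.zeros((580,800,3),np.uint8);h[:340,:420]=c["pixels"][:340,70:490]
b=cv2.resize(d["pixels"][140:220,130:210],None,fx=4.5,fy=4.5);h[:360,430:790]=b
b=cv2.resize(e["pixels"][140:200,330:415],None,fx=3.5,fy=3.5);h[365:575,:297]=b[:210,:297]
cv2.imwrite("pics/w4.png",h[:,:,::-1])
E
```

```text
[ 0.45445144 -0.3196582   0.01147801] 0.04138937721933096 20.026064321718877
```

View pics/w4.png

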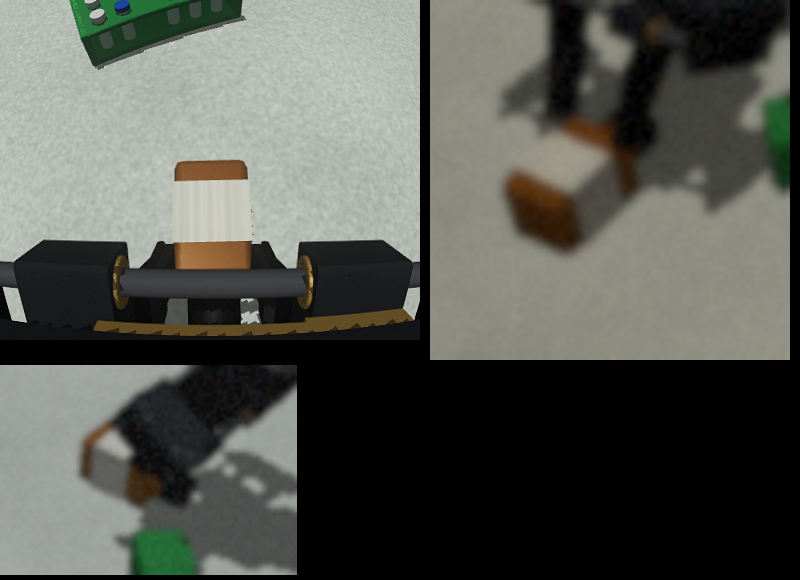

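Both the wrist and scene crops show the pads right at the shoulder end of the body (wrist crop row about 262). That's too near the cap, which explains the slip. I'll open, shift 14 mm toward the base and regrip.

{"api": "play_rows", "payload": {"claw": [0.25,0.25,0.25,0.25,0.25,0.25,0.25], "delta_pos": [[0,0,0],[0,0,0],[0,0,0],[0.02,0,0.0115],[0.02,0,0.0115],[0.02,0,0.0115],[0,0,0]], "delta_rot": [[0,0,0],[0,0,0],[0,0,0],[0,0,0],[0,0,0],[0,0,0],[0,0,0]]}}

```text
time: 9.15
ee_pos: [0.468, -0.3249, 0.0115]
eef_rot: [0.948, -0.184, 0.255, 0.05]
ft_force: [-0.6, -0.2, 0.6]
width: 0.065
grip_force: 0.0
```

{"api": "play_rows", "payload": {"claw": [1,1,1,1,1,1], "delta_pos": [[0,0,0],[0,0,0],[0,0,0],[0,0,0],[0,0,0],[0,0,0]], "delta_rot": [[0,0,0],[0,0,0],[0,0,0],[0,0,0],[0,0,0],[0,0,0]], "squeeze": 25}}

```text
time: 9.75
ee_pos: [0.4671, -0.3247, 0.0113]
eef_rot: [0.948, -0.185, 0.254, 0.05]
ft_force: [-0.8, 0.8, -0.2]
width: 0.0416
grip_force: 25.0
```

```bash
python3 - <<'E'
from bench import r
from h import *
s=r.read_state();log(s);print(s["ee_pos"],s["width"],s["grip_force"])
c=r.camera("wrist");m=mask(c,(3,60,50),(22,255,255),(215,130,350,330));y,x=np.nonzero(m);print(x.min(),x.max(),y.min(),y.max())
# fit kinematics
import json
from scipy.optimize import least_squares
L=np.array([json.loads(l) for l in open("log.jsonl")])
E
tail -3 log.jsonl
```

```text
[ 0.46710117 -0.3247011   0.01131483] 0.04164112779125089 24.988341978751123
215 349 181 329
[0.9081980821868072, -0.22919443091187078, -0.25474646452308664, 2.1173068250295852, -0.27422819231852336, 0.7512306278689123, -1.1567361247308894, 0.4485908055377203, -0.31750853498362597, 0.20246569193805125, 0.9478351368588666, -0.18458801784660078, 0.2549987812243485, 0.05011425523036099]
[0.8759237360504364, 0.07691023591563792, -0.2705640387717111, 2.307832926935302, -0.36149497771813544, 0.26320402617309496, -1.0182273158339092, 0.45445143843711877, -0.31965819913049964, 0.011478013547860912, 0.9480025724822041, -0.1846843812217391, 0.2544047639007942, 0.0496086484843899]
[0.8555858191987574, 0.10355813310983299, -0.26051139306411436, 2.278686488177329, -0.32137817125381424, 0.2626577386292027, -1.062619143924098, 0.4671011708526448, -0.3247011044095314, 0.011314831877276124, 0.9480596607524437, -0.18465387802102898, 0.2542301879558999, 0.04952611954983022]
```

{"api": "play_rows", "payload": {"claw": [1,1,1,1,1,1,1,1], "delta_pos": [[0.03,0,-0.052],[0.06,0,-0.104],[0.06,0,-0.104],[0.08,0,-0.138],[0.08,0,-0.138],[0.065,0,-0.112],[0,0,0],[0,0,0]], "delta_rot": [[0,0,0],[0,0,0],[0,0,0],[0,0,0],[0,0,0],[0,0,0],[0,-0.02,0],[0,-0.0417,0]]}}

```text
time: 10.6
ee_pos: [0.4652, -0.3248, 0.1614]
eef_rot: [0.968, -0.189, 0.16, 0.032]
ft_force: [1.4, 1.2, -2.0]
width: 0.0417
grip_force: 25.0
```

{"api": "play_rows", "payload": {"claw": [1,1,1,1,1,1,1,1], "delta_pos": [[0,0,0],[0,0,0],[0,0,0],[0,0,0],[0,0,0],[0,0,0],[0,0,0],[0,0,0]], "delta_rot": [[0,-0.0417,0],[0,-0.0417,0],[0,-0.0417,0],[0,-0.0417,0],[0,-0.0417,0],[0,-0.0417,0],[0,-0.0417,0],[0,-0.0417,0]]}}

```text
time: 11.4
ee_pos: [0.463, -0.3226, 0.1489]
eef_rot: [0.93, -0.179, -0.315, -0.068]
ft_force: [0.3, 0.7, -4.3]
width: 0.0418
grip_force: 25.0
```

```bash
python3 - <<'E'
from bench import r
from h import *
s=r.read_state();log(s);print(s["ee_pos"],R.from_quat(s["eef_rot"]).as_matrix().round(3),s["joint_positions"].round(3),s["width"],s["grip_force"])
E
```

```text
[ 0.46298467 -0.32255555  0.14885023] [[ 0.738 -0.376 -0.561]
 [-0.29  -0.927  0.239]
 [-0.61  -0.014 -0.792]] [ 0.524  0.799 -0.065  1.003  0.091  1.996 -1.479] 0.0418349501912467 24.97076699975878
```

```bash
python3 - <<'E'
from h import *
import json
from scipy.optimize import least_squares
L=np.array([json.loads(l) for l in open("log.jsonl")])
q=L[:,:7];P=L[:,7:10];M=R.from_quat(L[:,10:]).as_matrix()
Rz=lambda a:R.from_euler('z',a);Ry=lambda a:R.from_euler('y',a)
def fk(p,q):
    h,a,b,c,e1,e2,e3,y,s3,s5,s7=p
    T=Rz(-q[0])*Ry(q[1]);x=np.array([0,0,h])+T.apply([0,0,a])
    T=T*Rz(s3*q[2]);x=x+T.apply([e1,0,0]);T=T*Ry(q[3]);x=x+T.apply([e2,0,b]);T=T*Rz(s5*q[4])*Ry(q[5]);x=x+T.apply([e3,0,c]);T=T*Rz(s7*q[6]+y)
    return x,T.as_matrix()
best=None
for s3 in(1,-1):
  for s5 in(1,-1):
    for s7 in (1,-1):
      for y in (np.pi/2,-np.pi/2,0,np.pi):
        f=lambda p:np.concatenate([np.r_[(fk([*p,s3,s5,s7],qq)[0]-pp)*5,(fk([*p,s3,s5,s7],qq)[1]-mm).ravel()] for qq,pp,mm in zip(q,P,M)])
        o=least_squares(f,[.3,.45,.45,.35,0,0,0,y])
        if best is None or o.cost<best[0]: best=(o.cost,[*o.x,s3,s5,s7])
print(best);json.dump([float(v) for v in best[1]],open("kin.json","w"))
p=best[1]
print(np.abs([fk(p,a)[0]-b for a,b in zip(q,P)]).max())
E
```

```text
(np.float64(0.09260640259793865), [np.float64(0.16524811936951483), np.float64(0.35258088632798756), np.float64(0.4750017027559498), np.float64(0.3027428651818881), np.float64(-0.08760610434012923), np.float64(-0.08235058391694244), np.float64(-0.0998187557144221), np.float64(1.5707963267948966), -1, -1, -1])
0.03958689115633668
```

{"api": "play_rows", "payload": {"claw": [1,1,1,1,1,1,1,1], "delta_pos": [[-0.104,0.157,0.077],[-0.104,0.157,0.077],[-0.104,0.157,0.077],[-0.104,0.157,0.077],[0,0,0],[0,0,0],[0,0,0],[0,0,0]], "delta_rot": [[0,0,0],[0,0,0],[0,0,0],[0,0,0],[0.0185,0,0.024],[0.0185,0,0.024],[0.0185,0,0.024],[0,0,0]]}}

```text
time: 12.2
ee_pos: [0.316, -0.4038, 0.152]
eef_rot: [0.894, -0.315, -0.3, -0.111]
ft_force: [-0.2, -1.7, -1.1]
width: 0.0414
grip_force: 25.0
```

{"api": "play_rows", "payload": {"claw": [1,1,1,1,1,1], "delta_pos": [[0,0,0],[0,0,0],[0,0,0],[0,0,0],[0,0,0],[0,0,0]], "delta_rot": [[0,-0.035,0],[0,-0.03,0],[0,-0.03,0],[0,-0.03,0],[0,0,0],[0,0,0]]}}

```text
time: 12.8
ee_pos: [0.3167, -0.395, 0.1522]
eef_rot: [0.869, -0.291, -0.38, -0.122]
ft_force: [-0.2, 0.5, -1.3]
width: 0.0418
grip_force: 25.0
```

```bash
python3 - <<'E'
from bench import r
from h import *
s=r.read_state();log(s);print(s["ee_pos"],R.from_quat(s["eef_rot"]).as_matrix().round(3),s["joint_positions"].round(3),s["width"],s["grip_force"])
h=np.zeros((560,560,3),np.uint8)
S=r.camera("scene");D=r.camera("side");np.savez("pics/s5.npz",**S);np.savez("pics/d5.npz",**D)
h[:280]=cv2.resize(S["pixels"][60:200,40:320],None,fx=2,fy=2);h[280:]=cv2.resize(D["pixels"][60:200,280:560],None,fx=2,fy=2)
cv2.imwrite("pics/s5.png",h[:,:,::-1])
E
```

```text
[ 0.31669765 -0.39501116  0.15215242] [[ 0.541 -0.6   -0.59 ]
 [-0.414 -0.8    0.434]
 [-0.732  0.009 -0.681]] [ 0.615  0.803  0.232  1.109 -0.011  2.054 -1.371] 0.04179119491430291 24.9706727033481
```

View pics/s5.png

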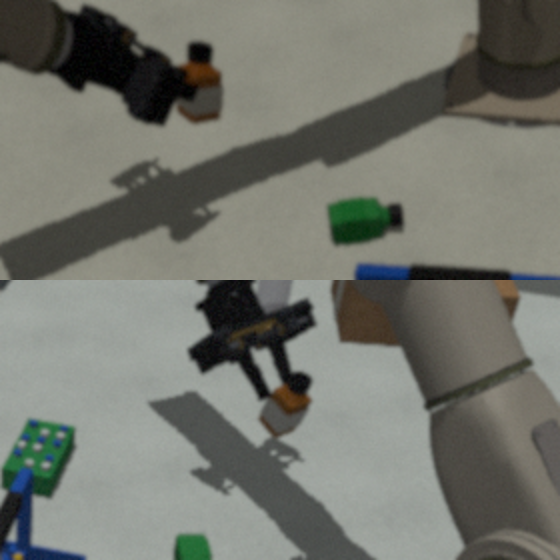

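{"api": "play_rows", "payload": {"claw": [1,1,1,1,1,1,1,1], "delta_pos": [[0.014,-0.016,0.095],[0.014,-0.016,0.095],[0.014,-0.016,0.095],[0.014,-0.016,0.095],[0,0,0],[0,0,0],[0,0,0],[0,0,0]], "delta_rot": [[0,0,0],[0,0,0],[0,0,0],[0,0,0],[0,-0.024,0],[0,-0.024,0],[0,-0.024,0],[0,0,0]]}}

```text
time: 13.7
ee_pos: [0.277, -0.3539, 0.0846]
eef_rot: [0.822, -0.279, -0.474, -0.151]
ft_force: [-0.2, 1.3, -1.2]
width: 0.0415
grip_force: 25.0
```

```bash
python3 - <<'E'
from bench import r
from h import *
s=r.read_state();log(s);print(s["ee_pos"],R.from_quat(s["eef_rot"]).as_matrix().round(3),s["joint_positions"].round(3),s["width"],s["ft_force"])
E
```

```text
[ 0.27697064 -0.35386808  0.08460047] [[ 0.396 -0.602 -0.694]
 [-0.316 -0.798  0.513]
 [-0.862  0.016 -0.506]] [ 0.489  0.959  0.424  1.207 -0.096  2.055 -1.285] 0.041512820366227644 [-0.24004757  1.29255688 -1.20558512]
```

{"api": "play_rows", "payload": {"claw": [1,1,1,1], "delta_pos": [[0.0432,0,0.0253],[0.0432,0,0.0253],[0.0216,0,0.0127],[0,0,0]], "delta_rot": [[0,0,0],[0,0,0],[0,0,0],[0,0,0]]}}

```text
time: 14.1
ee_pos: [0.2786, -0.3542, 0.0615]
eef_rot: [0.824, -0.279, -0.47, -0.151]
ft_force: [-0.9, 0.3, -0.2]
width: 0.0412
grip_force: 25.0
```

```bash
python3 - <<'E'
from bench import r
from h import *
s=r.read_state();log(s);print(s["ee_pos"],R.from_quat(s["eef_rot"]).as_matrix().round(3),s["joint_positions"].round(3),s["ft_force"])
S=r.camera("scene");D=r.camera("side")
def bot(c,u0,v0,n):
    # bottom contour of amber/label near projection of the TCP
    m=mask(c,(3,60,40),(28,255,255));return m
def proj(c,p):
    T=np.linalg.inv(c["cam_to_world"]);x=T[:3,:3]@p+T[:3,3];K=c["camera_matrix"];return K[0,0]*x[0]/-x[2]+K[0,2],K[1,1]*-x[1]/-x[2]+K[1,2]
h=np.zeros((300,600,3),np.uint8)
for i,c in enumerate((S,D)):
    u,v=proj(c,s["ee_pos"]);print(u,v);u,v=int(u),int(v);print("TCP ground",proj(c,s["ee_pos"]*[1,1,0]))
    k=c["pixels"][max(v-30,0):v+30,u-30:u+30];print(max(v-30,0),u-30);k=cv2.resize(k,(300,300));h[:,300*i:300*i+300]=k
cv2.imwrite("pics/s6.png",h[:,:,::-1])
E
```

```text
[ 0.27855968 -0.35423128  0.061544  ] [[ 0.402 -0.602 -0.69 ]
 [-0.317 -0.799  0.512]
 [-0.859  0.013 -0.512]] [ 0.497  0.983  0.408  1.207 -0.103  2.022 -1.294] [-0.91778356  0.33650667 -0.21427635]
167.89119896367424 125.70150808289094
TCP ground (np.float64(171.68633124912319), np.float64(142.34146556645192))
95 137
428.8385444033477 163.59718153788162
TCP ground (np.float64(425.1066965013293), np.float64(179.86242907300777))
133 398
```

View pics/s6.png

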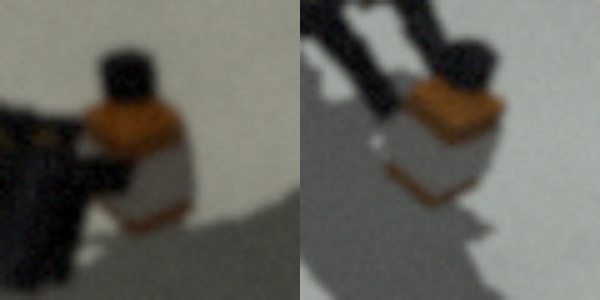

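Both crops show the bottle upright with its cap on top. Its base corners are at scene (165,141) and side (424,174), just above the bench. I lower it until contact.

{"api": "play_rows", "payload": {"claw": [1,1,1], "delta_pos": [[0.0216,0,0.0127],[0,0,0],[0,0,0]], "delta_rot": [[0,0,0],[0,0,0],[0,0,0]]}}

```text
time: 14.5
ee_pos: [0.2787, -0.3544, 0.0569]
eef_rot: [0.823, -0.279, -0.471, -0.151]
ft_force: [0.3, 0.2, -1.4]
width: 0.0417
grip_force: 25.0
```

```bash
python3 - <<'E'
from bench import r
from h import *
s=r.read_state();print(s["ee_pos"],s["ft_force"])
S=dict(np.load("pics/s5.npz"));D=dict(np.load("pics/d5.npz"))
for dl in (-.01,0,.01):
    c=np.array([.2915,-.364])+dl*np.array([-.8,.6])
    o,d=ray(S,165,141.4);t=(c[0]+.031-o[0])/d[0];a=o+t*d
    o,d=ray(D,424.4,174.4);t=(c[1]+.031-o[1])/d[1];b=o+t*d;print(dl,c,a,b)
E
```

```text
[ 0.27869773 -0.35444906  0.0568523 ] [ 0.34478805  0.15848825 -1.42256471]
-0.01 [ 0.2995 -0.37  ] [ 0.3305     -0.34861106  0.0461826 ] [ 0.28390543 -0.339       0.03054361]
0 [ 0.2915 -0.364 ] [ 0.3225     -0.35265385  0.03924025] [ 0.28379037 -0.333       0.03489798]
0.01 [ 0.2835 -0.358 ] [ 0.3145     -0.35669665  0.03229789] [ 0.28367531 -0.327       0.03925236]
```

{"api": "play_rows", "payload": {"claw": [1,1,1,1,1], "delta_pos": [[0.034,0,0.02],[0.034,0,0.02],[0.026,0,0.015],[0,0,0],[0,0,0]], "delta_rot": [[0,0,0],[0,0,0],[0,0,0],[0,0,0],[0,0,0]]}}

```text
time: 15.0
ee_pos: [0.2785, -0.3548, 0.0349]
eef_rot: [0.823, -0.279, -0.471, -0.151]
ft_force: [-0.8, 0.1, -0.9]
width: 0.0414
grip_force: 25.0
```

{"api": "play_rows", "payload": {"claw": [1,1,1], "delta_pos": [[0.013,0,0.0076],[0,0,0],[0,0,0]], "delta_rot": [[0,0,0],[0,0,0],[0,0,0]]}}

```text
time: 15.3
ee_pos: [0.2786, -0.3549, 0.0321]
eef_rot: [0.823, -0.279, -0.471, -0.151]
ft_force: [0.4, 1.3, -1.1]
width: 0.0414
grip_force: 25.0
```

{"api": "play_rows", "payload": {"claw": [1,1,1], "delta_pos": [[0.013,0,0.0076],[0,0,0],[0,0,0]], "delta_rot": [[0,0,0],[0,0,0],[0,0,0]]}}

```text
time: 15.6
ee_pos: [0.2786, -0.3549, 0.0291]
eef_rot: [0.823, -0.279, -0.471, -0.151]
ft_force: [0.6, -0.7, 0.7]
width: 0.0418
grip_force: 25.0
```

{"api": "play_rows", "payload": {"claw": [1,1,1], "delta_pos": [[0.0087,0,0.005],[0,0,0],[0,0,0]], "delta_rot": [[0,0,0],[0,0,0],[0,0,0]]}}

```text
time: 15.9
ee_pos: [0.2791, -0.3551, 0.0283]
eef_rot: [0.823, -0.279, -0.471, -0.151]
ft_force: [4.4, -1.6, 8.4]
width: 0.0418
grip_force: 25.0
```

{"api": "play_rows", "payload": {"claw": [1,1,1], "delta_pos": [[0.0087,0,0.005],[0,0,0],[0,0,0]], "delta_rot": [[0,0,0],[0,0,0],[0,0,0]]}}

```text
time: 16.2
ee_pos: [0.2791, -0.3551, 0.028]
eef_rot: [0.823, -0.279, -0.471, -0.151]
ft_force: [5.9, -1.2, 19.4]
width: 0.0416
grip_force: 25.0
```

{"api": "play_rows", "payload": {"claw": [1,1,0,0,0,0,0,0], "delta_pos": [[-0.0087,0,-0.005],[0,0,0],[0,0,0],[0,0,0],[0,0,0],[0,0,0],[0,0,0],[0,0,0]], "delta_rot": [[0,0,0],[0,0,0],[0,0,0],[0,0,0],[0,0,0],[0,0,0],[0,0,0],[0,0,0]]}}

```text
time: 17.0
ee_pos: [0.2785, -0.3549, 0.027]
eef_rot: [0.823, -0.279, -0.471, -0.151]
ft_force: [-0.2, -0.3, 0.1]
width: 0.0815
grip_force: 0.0
```

{"api": "play_rows", "payload": {"claw": [0,0,0,0,0,0,0,0], "delta_pos": [[0,0,-0.08],[0,0,-0.12],[0,0,-0.15],[0,0,-0.2],[0,0,-0.2],[0,0,-0.2],[0,0,0],[0,0,0]], "delta_rot": [[0,0,0],[0,0,0],[0,0,0],[0,0,0],[0,0,0],[0,0,0],[0,0,0],[0,0,0]]}}

```text
time: 17.8
ee_pos: [0.4237, -0.4339, 0.199]
eef_rot: [0.907, -0.298, -0.294, -0.036]
ft_force: [0.4, 0.2, -0.6]
width: 0.0869
grip_force: 0.0
```

```bash
python3 - <<'E'
from bench import r
from h import *
s=r.read_state();log(s);print(s["ee_pos"],R.from_quat(s["eef_rot"]).as_matrix().round(3),s["joint_positions"].round(3))
for n in("scene","side"):
    c=r.camera(n);np.savez(f"pics/{n}7.npz",**c)
    b=(140,100,200,160) if n=="scene" else (395,125,460,190)
    for lo,hi in (((3,90,40),(28,255,255)),((0,0,0),(180,255,45))):
        m=mask(c,lo,hi,b);k,l,st,ce=cv2.connectedComponentsWithStats(m);print(n,[(st[i].tolist(),ce[i].round(1).tolist()) for i in range(1,k) if st[i,4]>15])
E
```

```text
[ 0.42367847 -0.43388476  0.19897284] [[ 0.649 -0.562 -0.513]
 [-0.52  -0.82   0.24 ]
 [-0.555  0.11  -0.824]] [ 0.342  0.905  0.723  0.871 -0.274  2.058 -1.27 ]
scene [([156, 122, 19, 15, 182], [165.2, 129.6]), ([165, 143, 12, 7, 24], [170.8, 146.3])]
scene [([159, 116, 10, 10, 84], [163.2, 120.5])]
side [([418, 157, 18, 13, 156], [426.2, 162.8]), ([415, 176, 13, 7, 18], [420.6, 179.1])]
side [([424, 150, 9, 9, 66], [428.1, 154.2])]
```

```bash
cat >> h.py <<'E'
def pose(h,tilt):
    h=np.array([*h,0.])/np.hypot(*h);t=np.radians(tilt);z=np.sin(t)*h+[0,0,-np.cos(t)];x=np.cos(t)*h+[0,0,np.sin(t)];return np.c_[x,np.cross(z,x),z]
def plan(s,M,p):
    A=R.from_quat(s["eef_rot"]);rv=(A.inv()*R.from_matrix(M)).as_rotvec()/np.pi
    print("rot first:",rv.round(4),"rows>=",np.linalg.norm(rv)*180/8.5,"then shift",(M.T@(np.array(p)-s["ee_pos"])/.2).round(4),"| shift first",delta(s,p).round(4))
E
python3 - <<'E'
from bench import r
from h import *
s=r.read_state();S=dict(np.load("pics/scene7.npz"));D=dict(np.load("pics/side7.npz"))
x,e=tri([ray(S,163.2,120.5),ray(D,428.1,154.2)]);print("cap",x,e)
x2,e=tri([ray(S,165.2,129.6),ray(D,426.2,162.8)]);print("upper body",x2,e)
# along the known lateral line
g=np.array([.2785+.0187*.69,-.3549-.0187*.512]);h=np.array([.799,-.602]);t=(x[:2]-g)@h;print("line",g+t*h,"off",(x[:2]-g)@[.602,.799],t)
c=g+t*h
M=pose((.799,-.602),5)
gp=np.array([*c,.054]);tcp=gp+.0187*M[:,2];pre=tcp-.11*M[:,2];print(tcp,pre);plan(s,M,pre)
E
```

```text
cap [ 0.28735498 -0.36111471  0.08734618] [np.float64(0.001570822324375305), np.float64(0.0015708223243752848)]
upper body [ 0.28734455 -0.36162195  0.05530653] [np.float64(0.0017483759515838598), np.float64(0.0017483759515839168)]
line [ 0.28720273 -0.36130974] off 0.0002474823225547405 -0.005256904919702829
[ 0.28850443 -0.3622905   0.03537116] [ 0.28084739 -0.35652136  0.14495258]
rot first: [0.0381 0.2174 0.0047] rows>= 4.675857363394049 then shift [-0.8154  0.1185  0.1854] | shift first [-0.5126  0.0549  0.6689]
```

{"api": "play_rows", "payload": {"claw": [0,0,0,0,0,0,0], "delta_pos": [[0,0,0],[0,0,0],[0,0,0],[0,0,0],[0,0,0],[0,0,0],[0,0,0]], "delta_rot": [[0.0064,0.0362,0.0008],[0.0064,0.0362,0.0008],[0.0064,0.0362,0.0008],[0.0064,0.0362,0.0008],[0.0064,0.0362,0.0008],[0.0064,0.0362,0.0008],[0,0,0]]}}

```text
time: 18.6
ee_pos: [0.4182, -0.4325, 0.1953]
eef_rot: [0.947, -0.319, 0.042, 0.012]
ft_force: [-0.3, 0.3, 0.7]
width: 0.0869
grip_force: 0.0
```

{"api": "play_rows", "payload": {"claw": [0,0,0,0,0,0,0,0], "delta_pos": [[-0.163,0.0237,0.037],[-0.163,0.0237,0.037],[-0.163,0.0237,0.037],[-0.163,0.0237,0.037],[-0.163,0.0237,0.037],[0,0,0],[0,0,0],[0,0,0]], "delta_rot": [[0,0,0],[0,0,0],[0,0,0],[0,0,0],[0,0,0],[0,0,0],[0,0,0],[0,0,0]]}}

```text
time: 19.4
ee_pos: [0.282, -0.3574, 0.146]
eef_rot: [0.947, -0.317, 0.042, 0.015]
ft_force: [-0.2, -0.1, -0.7]
width: 0.087
grip_force: 0.0
```

```bash
python3 - <<'E'
from bench import r
from h import *
s=r.read_state();log(s);A=R.from_quat(s["eef_rot"]).as_matrix();print(s["ee_pos"],A.round(3),s["joint_positions"].round(3))
c=r.camera("wrist");np.savez("pics/w8.npz",**c,**{k:s[k] for k in("ee_pos","eef_rot")})
m=mask(c,(3,60,50),(22,255,255),(215,130,350,300));k,l,st,ce=cv2.connectedComponentsWithStats(m);print([(st[i].tolist(),ce[i].round(1).tolist()) for i in range(1,k) if st[i,4]>30])
m=mask(c,(0,0,0),(180,255,60),(240,130,325,290));k,l,st,ce=cv2.connectedComponentsWithStats(m);print([(st[i].tolist(),ce[i].round(1).tolist()) for i in range(1,k) if st[i,4]>30])
M=pose((.799,-.602),5);tcp=np.array([.2872,-.3613,.054])+.0187*M[:,2]
plan(s,M,tcp-.11*M[:,2]);plan(s,M,tcp)
cv2.imwrite("pics/w8.png",c["pixels"][:,:,::-1])
E
```

```text
[ 0.28204615 -0.35742509  0.14601218] [[ 0.796 -0.601  0.07 ]
 [-0.599 -0.799 -0.054]
 [ 0.088  0.001 -0.996]] [-0.039 -0.2    0.784  2.048  0.146  1.151 -1.529]
[([257, 182, 50, 50, 1163], [281.9, 200.1])]
[([262, 192, 40, 43, 1300], [281.7, 213.1]), ([240, 269, 85, 11, 738], [284.7, 273.6])]
rot first: [ 0.0003 -0.0004  0.0002] rows>= 0.011386473039012518 then shift [-0.008  -0.      0.0046] | shift first [-0.008  -0.      0.0046]
rot first: [ 0.0003 -0.0004  0.0002] rows>= 0.011386473039012518 then shift [-0.008  -0.      0.5546] | shift first [-0.0086 -0.0006  0.5546]
```

The wrist mask puts the cap at (282,213), which matches the planned position to within 1 mm. I descend and grip.

{"api": "play_rows", "payload": {"claw": [0,0,0,0,0,0,0,0], "delta_pos": [[-0.008,0,0.05],[0,0,0.1],[0,0,0.1],[0,0,0.1],[0,0,0.1],[0,0,0.07],[0,0,0.035],[0,0,0]], "delta_rot": [[0,0,0],[0,0,0],[0,0,0],[0,0,0],[0,0,0],[0,0,0],[0,0,0],[0,0,0]]}}

```text
time: 20.25
ee_pos: [0.2876, -0.3619, 0.0342]
eef_rot: [0.947, -0.317, 0.041, 0.014]
ft_force: [-0.6, -0.0, -0.1]
width: 0.087
grip_force: 0.0
```

{"api": "play_rows", "payload": {"claw": [1,1,1,1,1,1,1,1], "delta_pos": [[0,0,0],[0,0,0],[0,0,0],[0,0,0],[0,0,0],[0,0,0],[0,0,0],[0,0,0]], "delta_rot": [[0,0,0],[0,0,0],[0,0,0],[0,0,0],[0,0,0],[0,0,0],[0,0,0],[0,0,0]], "squeeze": 25}}

```text
time: 21.05
ee_pos: [0.2883, -0.362, 0.0353]
eef_rot: [0.947, -0.317, 0.042, 0.014]
ft_force: [0.2, -0.3, 0.9]
width: 0.0312
grip_force: 25.3
```

Width 31 mm at 25 N means the pads are holding the round cap, so the fingers sit higher than reported. A hanging cap grip works for a straight vertical placement, so I lift and check it.

{"api": "play_rows", "payload": {"claw": [1,1,1,1,1,1,1,1], "delta_pos": [[0,0,-0.05],[0,0,-0.1],[0,0,-0.15],[0,0,-0.2],[0,0,-0.2],[0,0,-0.2],[0,0,-0.1],[0,0,0]], "delta_rot": [[0,0,0],[0,0,0],[0,0,0],[0,0,0],[0,0,0],[0,0,0],[0,0,0],[0,0,0]], "squeeze": 35}}

```text
time: 21.85
ee_pos: [0.2749, -0.3522, 0.2371]
eef_rot: [0.947, -0.317, 0.045, 0.014]
ft_force: [0.8, 0.3, -2.2]
width: 0.0305
grip_force: 35.0
```

```bash
python3 - <<'E'
from bench import r
from h import *
s=r.read_state();log(s);A=R.from_quat(s["eef_rot"]).as_matrix();print(s["ee_pos"],A.round(3),s["joint_positions"].round(3),s["width"],s["grip_force"])
def proj(c,p):
    T=np.linalg.inv(c["cam_to_world"]);x=T[:3,:3]@p+T[:3,3];K=c["camera_matrix"];return np.array([K[0,0]*x[0]/-x[2]+K[0,2],K[1,1]*-x[1]/-x[2]+K[1,2]])
P={}
for n in("scene","side"):
    c=r.camera(n);np.savez(f"pics/{n}9.npz",**c);u,v=proj(c,s["ee_pos"]).astype(int);print(n,u,v)
    m=mask(c,(3,90,40),(28,255,255),(max(u-35,0),max(v-35,0),u+35,v+50));k,l,st,ce=cv2.connectedComponentsWithStats(m);q=[(st[i].tolist(),ce[i].round(1).tolist()) for i in range(1,k) if st[i,4]>12];print(q)
    for lab in ("up",): P[n]=(c,max(zip([a[0][4] for a in q],[a[1] for a in q]))[1])
x,e=tri([ray(P[n][0],*P[n][1]) for n in P]);print("upper amber",x,e)
# tray: fit from wrist-free scene views
w=dict(np.load("pics/w1.npz"))
E
```

```text
[ 0.27491732 -0.35220482  0.23705178] [[ 0.795 -0.602  0.076]
 [-0.599 -0.799 -0.055]
 [ 0.094 -0.001 -0.996]] [-0.053 -0.314  0.72   1.923  0.208  1.366 -1.597] 0.030476954077495177 34.999451553449035
scene 156 70
[([145, 57, 22, 15, 213], [155.1, 63.7]), ([153, 80, 17, 7, 46], [161.7, 83.2])]
side 441 113
[([449, 78, 9, 3, 17], [452.6, 78.8]), ([461, 78, 15, 14, 121], [468.7, 86.2]), ([435, 101, 20, 13, 176], [444.7, 107.1]), ([431, 121, 19, 8, 35], [438.8, 125.0])]
upper amber [ 0.27124074 -0.35432978  0.25469788] [np.float64(0.000788011465252479), np.float64(0.0007880114652525726)]
```

```bash
python3 - <<'E'
from h import *
S=dict(np.load("pics/scene9.npz"));D=dict(np.load("pics/side9.npz"))
Q={}
for n,c,bb in (("S",S,(205,185,335,285)),("D",D,(230,150,330,275))):
    m=mask(c,(100,110,40),(130,255,255),bb);k=cv2.findContours(m,0,2)[0];k=max(k,key=cv2.contourArea)
    hl=cv2.convexHull(k)[:,0];print(n,cv2.approxPolyDP(hl[:,None],2.5,True)[:,0].tolist());Q[n]=hl
p=lambda c,u,v,z:plane(c,u,v,z)[:2]
pts={"BL_s":p(S,324,279,0),"BR_s":p(S,211,271,0),"FL_d":p(D,298,267.5,0),"BL_d":p(D,236.5,254,0)}
for k,v in pts.items():print(k,v.round(4))
a=pts["BL_s"]-pts["BR_s"];print("len",np.linalg.norm(a),"yaw",np.arctan2(-a[0],a[1]))
b=pts["BL_d"]-pts["FL_d"];print("len",np.linalg.norm(b),"yaw",np.arctan2(b[1],b[0]))
# caps
for nm,lo,hi,x,y in (("red",(0,150,80),(8,255,255),(230,225,256,245),(260,175,282,195)),("blue",(100,110,40),(130,255,255),(284,234,302,248),(248,203,266,216))):
    A=cen(mask(S,lo,hi,x));B=cen(mask(D,lo,hi,y));print(nm,tri([ray(S,*A[:2]),ray(D,*B[:2])]))
# grip ends (black) per view, minAreaRect
for n,c,bb in (("S",S,(235,185,305,212)),("D",D,(265,155,300,200))):
    m=mask(c,(0,0,0),(180,255,60),bb);k=max(cv2.findContours(m,0,2)[0],key=cv2.contourArea);print(n,cv2.boxPoints(cv2.minAreaRect(k)).round(1).tolist())
E
```

```text
S [[219, 193], [320, 199], [326, 219], [323, 280], [211, 271]]
D [[294, 154], [321, 198], [320, 209], [298, 267], [237, 254], [236, 246], [288, 157]]
BL_s [0.6913 0.136 ]
BR_s [ 0.7091 -0.1214]
FL_d [0.5288 0.1226]
BL_d [0.6937 0.1326]
len 0.2580161925313674 yaw 0.06891135878948335
len 0.16526025469397035 yaw 0.060489692878782704
red (array([ 0.66996729, -0.05120372,  0.09720037]), [np.float64(0.0003072611882012643), np.float64(0.00030726118820131957)])
blue (array([0.66442605, 0.05692822, 0.09674324]), [np.float64(0.0024029443703615402), np.float64(0.0024029443703614773)])
S [[240.8000030517578, 204.1999969482422], [241.60000610351562, 192.10000610351562], [304.6000061035156, 196.3000030517578], [303.79998779296875, 208.39999389648438]]
D [[270.0, 193.0], [284.3999938964844, 164.1999969482422], [293.20001220703125, 168.60000610351562], [278.79998779296875, 197.39999389648438]]
```

{"api": "play_rows", "payload": {"claw": [1,1,1,1,1,1,1,1], "delta_pos": [[0,0,0],[0,0,0],[0,0,0],[0,0,0],[0,0,0],[0,0,0],[0.06,-0.065,0.005],[0.11,-0.117,0.01]], "delta_rot": [[0.0036,0,-0.0375],[0.0036,0,-0.0375],[0.0036,0,-0.0375],[0.0036,0,-0.0375],[0.0036,0,-0.0375],[0.0036,0,-0.0375],[0,0,0],[0,0,0]]}}

```text
time: 22.75
ee_pos: [0.3047, -0.3132, 0.2333]
eef_rot: [0.999, 0.031, 0.045, -0.004]
ft_force: [1.4, -0.0, -0.6]
width: 0.0304
grip_force: 35.0
```

{"api": "play_rows", "payload": {"claw": [1,1,1,1,1,1,1,1], "delta_pos": [[0.13,-0.137,0.011],[0.13,-0.137,0.011],[0.13,-0.137,0.011],[0.13,-0.137,0.011],[0.13,-0.137,0.011],[0.13,-0.137,0.011],[0.13,-0.137,0.011],[0.09,-0.09,0.008]], "delta_rot": [[0,0,0],[0,0,0],[0,0,0],[0,0,0],[0,0,0],[0,0,0],[0,0,0],[0,0,0]]}}

```text
time: 23.55
ee_pos: [0.4928, -0.088, 0.2346]
eef_rot: [0.998, 0.033, 0.044, -0.004]
ft_force: [-0.3, -0.4, -1.7]
width: 0.031
grip_force: 35.0
```

{"api": "play_rows", "payload": {"claw": [1,1,1,1], "delta_pos": [[0.06,-0.06,0.005],[0,0,0],[0,0,0],[0,0,0]], "delta_rot": [[0,0,0],[0,0,0],[0,0,0],[0,0,0]]}}

```text
time: 23.95
ee_pos: [0.503, -0.0791, 0.2368]
eef_rot: [0.998, 0.031, 0.045, -0.004]
ft_force: [-0.4, -0.5, -0.7]
width: 0.0311
grip_force: 35.0
```

```bash
python3 - <<'E'
from bench import r
from h import *
s=r.read_state();log(s);A=R.from_quat(s["eef_rot"]).as_matrix();print(s["ee_pos"],A.round(3),s["joint_positions"].round(3),s["width"])
c=r.camera("wrist");np.savez("pics/w10.npz",**c,**{k:s[k] for k in("ee_pos","eef_rot")});cv2.imwrite("pics/w10.png",c["pixels"][:,:,::-1])
for n in("scene","side"):
    d=r.camera(n);np.savez(f"pics/{n}10.npz",**d);cv2.imwrite(f"pics/{n}10.png",d["pixels"][:,:,::-1])
M=pose((.998,.065),5);plan(s,M,[.565,-.0035,.235]);plan(s,M,[.565,-.0035,.06])
E
```

```text
[ 0.50298142 -0.07914552  0.2367667 ] [[ 0.994  0.063  0.09 ]
 [ 0.062 -0.998  0.01 ]
 [ 0.09  -0.004 -0.996]] [-0.449 -0.056  0.513  1.783  0.012  1.318 -1.446] 0.03105603886659543
rot first: [-0.0013 -0.0011 -0.0009] rows>= 0.039570089901179197 then shift [ 0.332  -0.3573  0.0379] | shift first [ 0.3309 -0.358   0.0404]
rot first: [-0.0013 -0.0011 -0.0009] rows>= 0.039570089901179197 then shift [ 0.2557 -0.3573  0.9096] | shift first [ 0.2517 -0.3543  0.9118]
```

```bash
python3 - <<'E'
from h import *
c=dict(np.load("pics/w10.npz"))
def wp(u,v,z): o,d=wray(c,c,u,v);return (o+d*(z-o[2])/d[2])[:2]
m=mask(c,(100,110,30),(130,255,255));m=cv2.morphologyEx(m,cv2.MORPH_OPEN,np.ones((3,3)))
k=max(cv2.findContours(m,0,2)[0],key=cv2.contourArea);print("bbox",cv2.boundingRect(k),cv2.approxPolyDP(cv2.convexHull(k),3,True)[:,0].tolist())
F=[]
for u in range(10,400,15):
    v=np.nonzero(m[:,u])[0]
    if len(v): F.append((u,v.max(),v.min()))
print(F)
for u,v,t in F: print(u,wp(u,v+.5,.028).round(4),end=' ')
E
```

```text
bbox (89, 42, 240, 131) [[327, 170], [136, 171], [89, 97], [89, 86], [139, 52], [169, 42], [325, 43]]
[(100, np.int64(102), np.int64(81)), (115, np.int64(106), np.int64(79)), (130, np.int64(110), np.int64(77)), (145, np.int64(172), np.int64(52)), (160, np.int64(171), np.int64(49)), (175, np.int64(171), np.int64(42)), (190, np.int64(171), np.int64(95)), (205, np.int64(170), np.int64(45)), (220, np.int64(170), np.int64(44)), (235, np.int64(170), np.int64(43)), (250, np.int64(170), np.int64(43)), (265, np.int64(170), np.int64(67)), (280, np.int64(170), np.int64(67)), (295, np.int64(170), np.int64(43)), (310, np.int64(170), np.int64(43)), (325, np.int64(170), np.int64(43))]
100 [0.6257 0.1891] 115 [0.6185 0.1624] 130 [0.6119 0.1373] 145 [0.5267 0.1091] 160 [0.5287 0.0866] 175 [0.5295 0.0649] 190 [0.5302 0.0439] 205 [0.5324 0.0235] 220 [0.5333 0.0035] 235 [ 0.5342 -0.0161] 250 [ 0.5353 -0.0355] 265 [ 0.5363 -0.0547] 280 [ 0.5375 -0.0737] 295 [ 0.5387 -0.0928] 310 [ 0.54   -0.1118] 325 [ 0.5414 -0.1311]
```

View pics/w10.png

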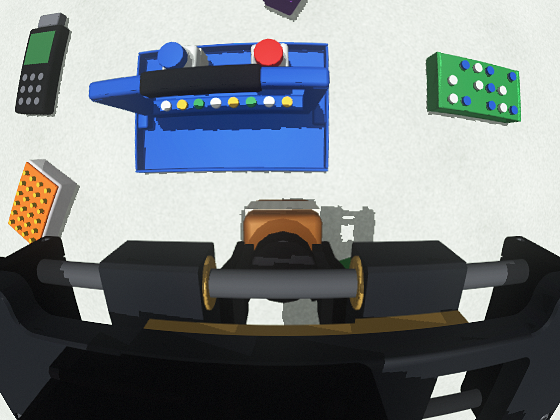

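The wrist view shows the tray's front edge at row 170 (columns 136–327), the empty front bay, and the bottle hanging upright in the gripper. The wrist and corner measurements of the carrier agree within 3 mm, so I go over the bay and down.

{"api": "play_rows", "payload": {"claw": [1,1,1,1,1,1,1], "delta_pos": [[0.085,-0.0895,0.01],[0.085,-0.0895,0.01],[0.085,-0.0895,0.01],[0.083,-0.0895,0.01],[0,0,0],[0,0,0],[0,0,0]], "delta_rot": [[0,0,0],[0,0,0],[0,0,0],[0,0,0],[0,0,0],[0,0,0],[0,0,0]]}}

```text
time: 24.8
ee_pos: [0.5666, -0.0032, 0.2357]
eef_rot: [0.998, 0.031, 0.046, -0.003]
ft_force: [-0.1, -0.2, -1.0]
width: 0.0309
grip_force: 35.0
```

```bash
python3 - <<'E'
from bench import r
from h import *
s=r.read_state();log(s);A=R.from_quat(s["eef_rot"]).as_matrix();print(s["ee_pos"],A.round(3))
c=r.camera("wrist");np.savez("pics/w11.npz",**c,**{k:s[k] for k in("ee_pos","eef_rot")})
def wp(u,v,z): o,d=wray(c,s,u,v);return (o+d*(z-o[2])/d[2])[:2]
m=mask(c,(3,60,50),(22,255,255),(200,150,370,260));y,x=np.nonzero(m);print("amber",x.min(),x.max(),y.min(),y.max(),wp((x.min()+x.max())/2,y.min(),s["ee_pos"][2]+.03))
plan(s,A,[.566,-.0035,.10]);plan(s,A,[.566,-.0035,.052])
E
```

```text
[ 0.56663352 -0.00318048  0.2357402 ] [[ 0.994  0.063  0.091]
 [ 0.062 -0.998  0.01 ]
 [ 0.091 -0.004 -0.996]]
amber 206 360 200 259 [ 0.59441126 -0.00267619]
rot first: [0. 0. 0.] rows>= 0.0 then shift [-0.0652  0.0042  0.6756] | shift first [-0.0652  0.0042  0.6756]
rot first: [0. 0. 0.] rows>= 0.0 then shift [-0.087   0.0052  0.9146] | shift first [-0.087   0.0052  0.9146]
```

{"api": "play_rows", "payload": {"claw": [1,1,1,1,1,1,1,1], "delta_pos": [[-0.013,0.001,0.11],[-0.013,0.001,0.14],[-0.013,0.001,0.14],[-0.013,0.001,0.14],[-0.013,0.001,0.14],[-0.011,0,0.12],[-0.011,0,0.12],[0,0,0]], "delta_rot": [[0,0,0],[0,0,0],[0,0,0],[0,0,0],[0,0,0],[0,0,0],[0,0,0],[0,0,0]]}}

```text
time: 25.65
ee_pos: [0.5637, -0.003, 0.0501]
eef_rot: [0.999, 0.032, 0.043, -0.003]
ft_force: [-0.4, -0.5, -1.7]
width: 0.031
grip_force: 35.0
```

{"api": "play_rows", "payload": {"claw": [1,1,1], "delta_pos": [[-0.002,0,0.02],[0,0,0],[0,0,0]], "delta_rot": [[0,0,0],[0,0,0],[0,0,0]]}}

```text
time: 25.95
ee_pos: [0.567, -0.0022, 0.0499]
eef_rot: [0.998, 0.032, 0.046, -0.004]
ft_force: [0.1, -0.2, -1.2]
width: 0.0309
grip_force: 35.0
```

```bash
python3 - <<'E'
from bench import r
from h import *
s=r.read_state();log(s);A=R.from_quat(s["eef_rot"]).as_matrix();print(s["ee_pos"],s["ft_force"],s["width"])
P={}
for n,b in(("scene",(240,195,300,245)),("side",(285,190,325,250))):
    c=r.camera(n);np.savez(f"pics/{n}12.npz",**c)
    m=mask(c,(3,90,40),(22,255,255),b);k,l,st,ce=cv2.connectedComponentsWithStats(m);print(n,[(st[i].tolist(),ce[i].round(1).tolist()) for i in range(1,k) if st[i,4]>8])
E
```

```text
[ 0.56696166 -0.00217417  0.04993677] [ 0.0797885  -0.18130771 -1.23776353] 0.030931415408612977
scene [([263, 207, 20, 13, 219], [272.3, 212.8]), ([263, 229, 17, 9, 51], [269.0, 232.3])]
side [([292, 208, 18, 13, 138], [300.0, 214.6]), ([293, 230, 13, 4, 21], [299.1, 231.4])]
```

Lower in 2 mm steps until contact.

{"api": "play_rows", "payload": {"claw": [1,1,1], "delta_pos": [[-0.002,0,0.02],[0,0,0],[0,0,0]], "delta_rot": [[0,0,0],[0,0,0],[0,0,0]]}}

```text
time: 26.35
ee_pos: [0.566, -0.0021, 0.0445]
eef_rot: [0.998, 0.032, 0.045, -0.004]
ft_force: [-0.5, 0.5, -1.8]
width: 0.0309
grip_force: 35.0
```

{"api": "play_rows", "payload": {"claw": [1,1,1], "delta_pos": [[-0.001,0,0.01],[0,0,0],[0,0,0]], "delta_rot": [[0,0,0],[0,0,0],[0,0,0]]}}

```text
time: 26.65
ee_pos: [0.5661, -0.0021, 0.0426]
eef_rot: [0.998, 0.032, 0.045, -0.004]
ft_force: [-0.6, -0.5, -1.1]
width: 0.0313
grip_force: 35.0
```

{"api": "play_rows", "payload": {"claw": [1,1,1], "delta_pos": [[-0.001,0,0.01],[0,0,0],[0,0,0]], "delta_rot": [[0,0,0],[0,0,0],[0,0,0]]}}

```text
time: 26.95
ee_pos: [0.566, -0.0021, 0.0405]
eef_rot: [0.998, 0.032, 0.045, -0.004]
ft_force: [0.6, -0.2, -1.0]
width: 0.0308
grip_force: 35.0
```

{"api": "play_rows", "payload": {"claw": [1,1,1], "delta_pos": [[-0.001,0,0.008],[0,0,0],[0,0,0]], "delta_rot": [[0,0,0],[0,0,0],[0,0,0]]}}

```text
time: 27.25
ee_pos: [0.5664, -0.002, 0.0393]
eef_rot: [0.998, 0.032, 0.046, -0.004]
ft_force: [0.4, 1.3, 2.1]
width: 0.0308
grip_force: 35.0
```

{"api": "play_rows", "payload": {"claw": [1,1,1], "delta_pos": [[0,0,0.005],[0,0,0],[0,0,0]], "delta_rot": [[0,0,0],[0,0,0],[0,0,0]]}}

```text
time: 27.55
ee_pos: [0.5672, -0.0018, 0.0393]
eef_rot: [0.998, 0.032, 0.046, -0.004]
ft_force: [-3.6, 0.4, 11.8]
width: 0.0311
grip_force: 35.0
```

{"api": "play_rows", "payload": {"claw": [0.4,0.4,0.4,0.4,0.4,0.4], "delta_pos": [[0,0,-0.004],[0,0,0],[0,0,0],[0,0,0],[0,0,0],[0,0,0]], "delta_rot": [[0,0,0],[0,0,0],[0,0,0],[0,0,0],[0,0,0],[0,0,0]]}}

```text
time: 28.15
ee_pos: [0.566, -0.0021, 0.0387]
eef_rot: [0.998, 0.032, 0.045, -0.004]
ft_force: [0.5, 0.9, -0.0]
width: 0.0522
grip_force: 0.0
```

{"api": "play_rows", "payload": {"claw": [0,0,0,0,0,0,0,0], "delta_pos": [[0,0,-0.05],[0,0,-0.08],[0,0,-0.12],[0,0,-0.15],[0,0,-0.2],[0,0,-0.2],[0,0,-0.2],[0,0,-0.1]], "delta_rot": [[0,0,0],[0,0,0],[0,0,0],[0,0,0],[0,0,0],[0,0,0],[0,0,0],[0,0,0]]}}

```text
time: 28.95
ee_pos: [0.5469, -0.0047, 0.2626]
eef_rot: [0.998, 0.032, 0.048, -0.004]
ft_force: [0.3, -0.7, -0.7]
width: 0.0866
grip_force: 0.0
```

```bash
python3 - <<'E'
from bench import r
from h import *
s=r.read_state();log(s);A=R.from_quat(s["eef_rot"]).as_matrix();print(s["ee_pos"],s["joint_positions"].round(3),s["width"])
V={}
for n,b in(("scene",(240,185,300,245)),("side",(280,190,325,250))):
    c=r.camera(n);np.savez(f"pics/{n}13.npz",**c);V[n]=c
    m=mask(c,(3,90,40),(22,255,255),b);k,l,st,ce=cv2.connectedComponentsWithStats(m);print(n,[(st[i].tolist(),ce[i].round(1).tolist()) for i in range(1,k) if st[i,4]>8])
w=r.camera("wrist");np.savez("pics/w13.npz",**w,**{k:s[k] for k in("ee_pos","eef_rot")});cv2.imwrite("pics/w13.png",w["pixels"][:,:,::-1])
m=mask(w,(100,110,30),(130,255,255));k=max(cv2.findContours(m,0,2)[0],key=cv2.contourArea);print(cv2.boundingRect(k),cv2.approxPolyDP(cv2.convexHull(k),4,True)[:,0].tolist())
b=mask(w,(0,0,0),(180,255,60),(60,0,480,235));k,l,st,ce=cv2.connectedComponentsWithStats(b);print([(st[i].tolist(),ce[i].round(1).tolist()) for i in range(1,k) if st[i,4]>60])
for i in range(1,k):
    if st[i,4]>300: print(cv2.boxPoints(cv2.minAreaRect(np.argwhere(l==i)[:,::-1].astype(np.float32))).round(1).tolist())
E
```

```text
[ 0.54692326 -0.0046944   0.26255639] [-0.524  0.029  0.467  1.658 -0.019  1.361 -1.562] 0.08661292363324552
scene [([264, 207, 19, 15, 231], [272.8, 214.8]), ([263, 232, 7, 6, 28], [265.9, 234.3])]
side [([292, 208, 18, 16, 197], [300.5, 216.1]), ([293, 233, 13, 3, 18], [298.9, 234.3])]
(165, 82, 235, 125) [[165, 132], [191, 85], [376, 87], [399, 132], [399, 146], [374, 206], [191, 205]]
[([60, 36, 50, 105, 2465], [84.6, 97.3]), ([223, 124, 119, 25, 2875], [282.5, 135.8]), ([268, 175, 28, 28, 309], [283.5, 192.3])]
[[51.0, 136.5], [69.0999984741211, 30.700000762939453], [111.9000015258789, 38.0], [93.80000305175781, 143.8000030517578]]
[[223.0, 124.0], [341.0, 124.0], [341.0, 148.0], [223.0, 148.0]]
[[268.0, 175.0], [295.0, 175.0], [295.0, 202.0], [268.0, 202.0]]
```

```bash
python3 - <<'E'
from bench import r
from h import *
w=dict(np.load("pics/w13.npz"));S=dict(np.load("pics/scene13.npz"));D=dict(np.load("pics/side13.npz"));w0=dict(np.load("pics/w10.npz"))
print("upper amber",tri([ray(S,272.8,214.8),ray(D,300.5,216.1)]))
def wp(c,u,v,z): o,d=wray(c,c,u,v);return (o+d*(z-o[2])/d[2])[:2].round(4)
for z in (.165,.177):
  print(z,"centre",wp(w,282.5,136,z),"L",wp(w,223,136,z),"R",wp(w,341.5,136,z),"front/back",wp(w,282.5,148.5,z),wp(w,282.5,123.5,z))
b=mask(w0,(0,0,0),(180,255,60),(100,50,330,110));k,l,st,ce=cv2.connectedComponentsWithStats(b);i=1+np.argmax(st[1:,4]);print(st[i],ce[i])
bx=cv2.boxPoints(cv2.minAreaRect(np.argwhere(l==i)[:,::-1].astype(np.float32)));print(bx.round(1).tolist())
print("tri wrist two places",tri([wray(w,w,282.5,136),wray(w0,w0,*ce[i])]))
s=r.read_state()
for zz in (.165,): 
  print("tri w+side",tri([wray(w,w,282.5,136),ray(D,281.6,180.8)]),"w+scene",tri([wray(w,w,282.5,136),ray(S,272.5,197.5)]))
m=mask(S,(0,0,0),(180,255,60),(235,185,310,212));m2=mask(D,(0,0,0),(180,255,60),(262,155,300,203));print(cv2.minAreaRect(np.argwhere(m)[:,::-1].astype(np.float32)),cv2.minAreaRect(np.argwhere(m2)[:,::-1].astype(np.float32)))
E
```

```text
upper amber (array([ 0.56624801, -0.00157279,  0.05714762]), [np.float64(0.0018084751475556037), np.float64(0.001808475147555584)])
0.165 centre [ 6.185e-01 -4.000e-04] L [0.6158 0.0553] R [ 0.6228 -0.0555] front/back [ 0.6069 -0.0012] [6.303e-01 3.000e-04]
0.177 centre [ 6.177e-01 -5.000e-04] L [0.615 0.053] R [ 0.6218 -0.0534] front/back [ 0.6064 -0.0013] [6.289e-01 2.000e-04]
[ 140   64  122   34 3252] [200.83579336  80.28874539]
[[138.6999969482422, 69.5], [260.79998779296875, 62.5], [262.3999938964844, 90.80000305175781], [140.3000030517578, 97.80000305175781]]
tri wrist two places (array([ 6.18876602e-01, -6.04697836e-04,  1.64498505e-01]), [np.float64(0.0003544603000409247), np.float64(0.00035446030004085)])
tri w+side (array([ 6.18620662e-01, -4.11408023e-04,  1.64073979e-01]), [np.float64(1.6947445251534883e-05), np.float64(1.6947445251586176e-05)]) w+scene (array([0.61752886, 0.00385937, 0.16864265]), [np.float64(0.004384172619962419), np.float64(0.004384172619962436)])
((271.3221740722656, 201.6745147705078), (71.77333068847656, 19.174314498901367), 10.007980346679688) ((290.14898681640625, 178.76361083984375), (29.494356155395508, 41.645389556884766), 15.52410888671875)
```

```bash
python3 - <<'E'
from bench import r
from h import *
s=r.read_state()
M=pose((-.063,.998),0);plan(s,M,[.6185,-.0004,.25]);plan(s,M,[.6185,-.0004,.12])
E
```

```text
rot first: [ 0.0223 -0.0248 -0.4993] rows>= 10.595930070311436 then shift [-0.0022  0.3593  0.0487] | shift first [0.3532 0.0029 0.0823]
rot first: [ 0.0223 -0.0248 -0.4993] rows>= 10.595930070311436 then shift [-0.0022  0.3593  0.6987] | shift first [0.292  0.0061 0.7294]
```

{"api": "play_rows", "payload": {"claw": [0,0,0,0,0,0,0,0], "delta_pos": [[0,0,0],[0,0,0],[0,0,0],[0,0,0],[0,0,0],[0,0,0],[0,0,0],[0,0,0]], "delta_rot": [[0.0019,-0.0021,-0.0416],[0.0019,-0.0021,-0.0416],[0.0019,-0.0021,-0.0416],[0.0019,-0.0021,-0.0416],[0.0019,-0.0021,-0.0416],[0.0019,-0.0021,-0.0416],[0.0019,-0.0021,-0.0416],[0.0019,-0.0021,-0.0416]]}}

```text
time: 29.9
ee_pos: [0.5455, -0.0045, 0.2566]
eef_rot: [0.848, 0.53, 0.014, -0.003]
ft_force: [-0.0, 0.3, -0.9]
width: 0.0871
grip_force: 0.0
```

{"api": "play_rows", "payload": {"claw": [0,0,0,0,0,0,0,0], "delta_pos": [[0,0,0],[0,0,0],[0,0,0],[0,0,0],[0,0.12,0],[0,0.12,0],[0,0.12,0],[0,0,0]], "delta_rot": [[0.0019,-0.0021,-0.0416],[0.0019,-0.0021,-0.0416],[0.0019,-0.0021,-0.0416],[0.0019,-0.0021,-0.0416],[0,0,0],[0,0,0],[0,0,0],[0,0,0]]}}

```text
time: 30.7
ee_pos: [0.6189, 0.0006, 0.2549]
eef_rot: [0.684, 0.729, -0.004, -0.002]
ft_force: [-0.4, -0.4, -1.5]
width: 0.0869
grip_force: 0.0
```

```bash
python3 - <<'E'
from bench import r
from h import *
s=r.read_state();log(s);A=R.from_quat(s["eef_rot"]).as_matrix();print(s["ee_pos"],A.round(3),s["joint_positions"].round(3),s["width"])
M=pose((-.063,.998),0);plan(s,M,[.6185,-.0004,.20]);plan(s,M,[.6185,-.0004,.12])
w=r.camera("wrist");np.savez("pics/w14.npz",**w,**{k:s[k] for k in("ee_pos","eef_rot")})
b=mask(w,(0,0,0),(180,255,60),(200,0,380,420));k,l,st,ce=cv2.connectedComponentsWithStats(b);print([(st[i].tolist(),ce[i].round(1).tolist()) for i in range(1,k) if st[i,4]>60])
v=w["pixels"]; row=[cv2.cvtColor(v[t:t+1,230:340],cv2.COLOR_RGB2HSV)[0,:,2] for t in (150,180,200,215)]
for t in (150,180,200,215):
    x=np.nonzero(b[t,200:380])[0]+200;print(t,x.min() if len(x) else None,x.max() if len(x) else None,len(x))
E
```

```text
[0.61890559 0.00064126 0.25492586] [[-0.064  0.998 -0.008]
 [ 0.998  0.064 -0.002]
 [-0.002 -0.008 -1.   ]] [-0.408  0.31   0.433  1.376 -0.127  1.491  0.082] 0.08693410947342743
rot first: [-0.0026  0.0005  0.0002] rows>= 0.05698833731305693 then shift [-0.0051 -0.0024  0.2746] | shift first [-4.600e-03 -1.000e-04  2.746e-01]
rot first: [-0.0026  0.0005  0.0002] rows>= 0.05698833731305693 then shift [-0.0051 -0.0024  0.6746] | shift first [-0.004   0.0032  0.6746]
[([273, 146, 25, 118, 2816], [284.6, 203.6]), ([222, 176, 30, 29, 666], [236.2, 189.6]), ([200, 241, 180, 58, 3366], [272.0, 279.1]), ([331, 290, 21, 8, 61], [341.7, 294.0]), ([372, 296, 8, 17, 64], [377.1, 301.6]), ([200, 332, 180, 88, 15297], [289.8, 377.0])]
150 273 297 25
180 222 297 48
200 227 297 44
215 273 296 24
```

{"api": "play_rows", "payload": {"claw": [0,0,0,0,0,0], "delta_pos": [[-0.005,0.005,0],[0,0,0.09],[0,0,0.09],[0,0,0.09],[0,0,0],[0,0,0]], "delta_rot": [[-0.0026,0.0005,0.0002],[0,0,0],[0,0,0],[0,0,0],[0,0,0],[0,0,0]]}}

```text
time: 31.35
ee_pos: [0.6188, -0.0008, 0.2042]
eef_rot: [0.685, 0.729, 0.002, 0.001]
ft_force: [0.0, -0.1, 0.3]
width: 0.0869
grip_force: 0.0
```

```bash
python3 - <<'E'
from bench import r
from h import *
s=r.read_state();log(s);A=R.from_quat(s["eef_rot"]).as_matrix();print(s["ee_pos"],A.round(3),s["width"],s["ft_force"])
w=r.camera("wrist")
b=mask(w,(0,0,0),(180,255,60),(200,0,380,420))
for t in (120,135,150,165,180,200,220):
    x=np.nonzero(b[t,255:320])[0]+255;print(t,x.min() if len(x) else None,x.max() if len(x) else None,len(x))
E
```

```text
[ 0.61878353 -0.00078615  0.20420607] [[-0.062  0.998  0.003]
 [ 0.998  0.062  0.002]
 [ 0.001  0.003 -1.   ]] 0.08686945294536647 [ 0.00456308 -0.05451678  0.29752357]
120 None None 0
135 None None 0
150 271 299 29
165 270 299 30
180 270 299 30
200 270 299 30
220 270 299 30
```

{"api": "play_rows", "payload": {"claw": [0,0,0,0,0,0,0], "delta_pos": [[0,0.007,0.07],[0,0,0.08],[0,0,0.08],[0,0,0.07],[0,0,0.07],[0,0,0.05],[0,0,0]], "delta_rot": [[0,0,0],[0,0,0],[0,0,0],[0,0,0],[0,0,0],[0,0,0],[0,0,0]]}}

```text
time: 32.1
ee_pos: [0.6201, -0.0004, 0.1179]
eef_rot: [0.685, 0.729, 0.001, 0.0]
ft_force: [0.3, -0.1, 0.6]
width: 0.0871
grip_force: 0.0
```

{"api": "play_rows", "payload": {"claw": [1,1,1,1,1,1,1,1], "delta_pos": [[0,0,0],[0,0,0],[0,0,0],[0,0,0],[0,0,0],[0,0,0],[0,0,0],[0,0,0]], "delta_rot": [[0,0,0],[0,0,0],[0,0,0],[0,0,0],[0,0,0],[0,0,0],[0,0,0],[0,0,0]], "squeeze": 20}}

```text
time: 32.9
ee_pos: [0.6209, -0.0005, 0.1196]
eef_rot: [0.685, 0.729, 0.002, 0.001]
ft_force: [1.1, 0.4, 0.6]
width: 0.0313
grip_force: 0.0
```

{"api": "play_rows", "payload": {"claw": [1,1,1,1,1], "delta_pos": [[0,0,0],[0,0,0],[0,0,0],[0,0,0],[0,0,0]], "delta_rot": [[0,0,0],[0,0,0],[0,0,0],[0,0,0],[0,0,0]], "squeeze": 50}}

```text
time: 33.4
ee_pos: [0.6206, -0.0005, 0.1194]
eef_rot: [0.685, 0.729, 0.001, 0.001]
ft_force: [-1.6, 0.9, -0.6]
width: 0.0216
grip_force: 50.0
```

```bash
python3 - <<'E'
from bench import r
from h import *
s=r.read_state();log(s);A=R.from_quat(s["eef_rot"]).as_matrix();print(s["ee_pos"],A.round(3),s["width"],s["ft_force"],s["torque"])
E
```

```text
[ 6.20647494e-01 -5.11414329e-04  1.19371616e-01] [[-0.063  0.998  0.003]
 [ 0.998  0.063  0.001]
 [ 0.001  0.003 -1.   ]] 0.021607804744311978 [-1.5972324   0.85304269 -0.62409376] [-0.1543927   0.37329209  0.03195879]
```

The bar is gripped (21.6 mm at 50 N). I lift 2 cm and check.

{"api": "play_rows", "payload": {"claw": [1,1,1,1,1,1], "delta_pos": [[0,0,-0.02],[0,0,-0.03],[0,0,-0.03],[0,0,-0.02],[0,0,0],[0,0,0]], "delta_rot": [[0,0,0],[0,0,0],[0,0,0],[0,0,0],[0,0,0],[0,0,0]], "squeeze": 55}}

```text
time: 34.0
ee_pos: [0.6209, -0.0004, 0.1395]
eef_rot: [0.685, 0.729, 0.002, 0.001]
ft_force: [-0.8, 0.7, -6.4]
width: 0.0215
grip_force: 55.0
```

```bash
cat > chk.py <<'E'
from bench import r
from h import *
import sys
s=r.read_state();print(s["time"],s["ee_pos"].round(4),s["width"],s["ft_force"].round(2),s["torque"].round(3))
S=r.camera("scene");D=r.camera("side");np.savez("pics/chkS.npz",**S);np.savez("pics/chkD.npz",**D)
dz=s["ee_pos"][2]-.1194
def proj(c,p):
    T=np.linalg.inv(c["cam_to_world"]);x=T[:3,:3]@p+T[:3,3];K=c["camera_matrix"];return np.array([K[0,0]*x[0]/-x[2]+K[0,2],K[1,1]*-x[1]/-x[2]+K[1,2]])
for nm,p,lo,hi,a,(w,h0,h1) in (("red",(.670,-.051,.097),(0,150,80),(8,255,255),255,(11,10,10)),("blueL",(.664,.057,.097),(100,110,40),(130,255,255),255,(9,7,7)),("amber",(.5662,-.0016,.057),(3,90,40),(22,255,255),255,(14,9,9))):
    q=[]
    for c in (S,D):
        u,v=proj(c,np.array(p)+[0,0,dz]).astype(int);m=mask(c,lo,hi,(u-w,v-h0,u+w,v+h1));q.append(ray(c,*cen(m)[:2]))
    x,e=tri(q);print(nm,(x-[0,0,dz]).round(4),np.round(e,4))
for n,c,bb in (("S",S,(190,0,350,285)),("D",D,(200,0,340,275))):
    m=mask(c,(100,110,40),(130,255,255),bb);k=max(cv2.findContours(m,0,2)[0],key=cv2.contourArea);print(n,cv2.approxPolyDP(cv2.convexHull(k),3,True)[:,0].tolist())
    if n=="S":
        h=cv2.convexHull(k)[:,0];
E
python3 chk.py
```

```text
34.0 [ 6.209e-01 -4.000e-04  1.395e-01] 0.02153405730605403 [-0.83  0.72 -6.44] [-0.02  -0.066 -0.017]
red [ 0.6705 -0.0527  0.0985] [0.0005 0.0005]
blueL [0.6618 0.0562 0.0985] [0.001 0.001]
amber [ 0.5668 -0.0034  0.0555] [0.0022 0.0022]
S [[218, 186], [322, 193], [326, 213], [324, 275], [210, 267]]
D [[295, 163], [322, 194], [299, 261], [237, 249], [236, 240], [272, 184]]
```

{"api": "play_rows", "payload": {"claw": [1,1,1,1,1,1,1,1], "delta_pos": [[0,0,-0.03],[0,0,-0.06],[0,0,-0.08],[0,0,-0.09],[0,0,-0.09],[0,0,-0.08],[0,0,-0.05],[0,0,-0.02]], "delta_rot": [[0,0,0],[0,0,0],[0,0,0],[0,0,0],[0,0,0],[0,0,0],[0,0,0],[0,0,0]]}}

```text
time: 34.9
ee_pos: [0.6211, -0.0007, 0.2412]
eef_rot: [0.685, 0.729, 0.002, 0.001]
ft_force: [0.9, -0.3, -7.0]
width: 0.0217
grip_force: 55.0
```

{"api": "play_rows", "payload": {"claw": [1,1,1,1,1,1,1,1], "delta_pos": [[0,0,0],[0,0,0],[0,0,0],[0,0,0],[0,0,0],[0,0,0],[0,0,0],[0,0,0]], "delta_rot": [[0,0,0],[0,0,0],[0,0,0],[0,0,0],[0,0,0],[0,0,0],[0,0,0],[0,0,0]]}}

```text
time: 35.7
ee_pos: [0.6205, -0.0006, 0.2395]
eef_rot: [0.685, 0.729, 0.002, 0.001]
ft_force: [-0.1, 0.1, -5.8]
width: 0.0215
grip_force: 55.0
```

```bash
python3 chk.py; python3 - <<'E'
from h import *
# level: same-height rim corners, triangulated where both views see them
S=dict(np.load("pics/chkS.npz"));D=dict(np.load("pics/chkD.npz"))
for n,c in (("S",S),("D",D)):
    m=mask(c,(100,110,40),(130,255,255));print(n,cv2.boundingRect(max(cv2.findContours(m,0,2)[0],key=cv2.contourArea)))
E
```

```text
35.7 [ 6.205e-01 -6.000e-04  2.395e-01] 0.02145994279008163 [-0.12  0.08 -5.8 ] [-0.037 -0.066  0.03 ]
red [ 0.6715 -0.0526  0.1009] [0.0008 0.0008]
blueL [0.6632 0.0573 0.0985] [0.0012 0.0012]
amber [ 0.566  -0.0025  0.0584] [0.0015 0.0015]
S [[212, 150], [325, 156], [330, 184], [328, 247], [205, 239]]
D [[295, 128], [324, 164], [300, 233], [234, 220], [235, 204], [271, 151]]
S (203, 149, 128, 100)
D (234, 128, 91, 106)
```

Lifted 120 mm and level: the three bottles' positions relative to the gripper are unchanged within about 4 mm. Now the hold.

{"api": "play_rows", "payload": {"claw": [1,1,1,1,1,1,1,1], "delta_pos": [[0,0,0],[0,0,0],[0,0,0],[0,0,0],[0,0,0],[0,0,0],[0,0,0],[0,0,0]], "delta_rot": [[0,0,0],[0,0,0],[0,0,0],[0,0,0],[0,0,0],[0,0,0],[0,0,0],[0,0,0]]}}

```text
time: 36.6
ee_pos: [0.6206, -0.0006, 0.2395]
eef_rot: [0.685, 0.729, 0.002, 0.001]
ft_force: [0.8, -0.3, -6.3]
width: 0.0215
grip_force: 55.0
```

{"api": "play_rows", "payload": {"claw": [1,1,1,1,1,1,1,1], "delta_pos": [[0,0,0],[0,0,0],[0,0,0],[0,0,0],[0,0,0],[0,0,0],[0,0,0],[0,0,0]], "delta_rot": [[0,0,0],[0,0,0],[0,0,0],[0,0,0],[0,0,0],[0,0,0],[0,0,0],[0,0,0]]}}

```text
time: 37.4
ee_pos: [0.6205, -0.0006, 0.2395]
eef_rot: [0.685, 0.729, 0.002, 0.001]
ft_force: [0.4, 0.1, -6.5]
width: 0.0216
grip_force: 55.0
```

{"api": "play_rows", "payload": {"claw": [1,1,1,1,1,1,1,1], "delta_pos": [[0,0,0],[0,0,0],[0,0,0],[0,0,0],[0,0,0],[0,0,0],[0,0,0],[0,0,0]], "delta_rot": [[0,0,0],[0,0,0],[0,0,0],[0,0,0],[0,0,0],[0,0,0],[0,0,0],[0,0,0]]}}

```text
time: 38.2
ee_pos: [0.6205, -0.0006, 0.2395]
eef_rot: [0.685, 0.729, 0.002, 0.001]
ft_force: [-0.4, 0.2, -7.1]
width: 0.0212
grip_force: 55.0
```

```bash
python3 chk.py && python3 -c "
from bench import r
print(r.close_job())"
```

```text
38.2 [ 6.205e-01 -6.000e-04  2.395e-01] 0.021214538627270095 [-0.43  0.24 -7.11] [ 0.02  -0.04  -0.032]
red [ 0.6715 -0.0526  0.1013] [0.0005 0.0005]
blueL [0.6631 0.0573 0.0984] [0.0011 0.0011]
amber [ 0.5659 -0.0025  0.0582] [0.0014 0.0014]
S [[212, 150], [326, 156], [330, 184], [328, 247], [205, 239]]
D [[294, 127], [324, 164], [300, 233], [235, 220], [234, 210], [242, 192]]
the job is handed in; nothing more can be done
None
```

I stood the amber bottle in the front bay and let go, then lifted the carrier 12 cm by its handle, held it level and still with all three bottles standing for over 3 s, and handed the job in at 38 s; no verdict was returned.

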